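# Close the bench mould press on a packed mould: home, contact, quarter turn

### The arm

A 6-joint arm with a two-finger parallel gripper is mounted at the origin on the work surface. World frame = base frame: x ahead of the robot, y to its left, z up, the work surface at z = 0. Lengths are in mm, angles in rad, forces in N, time in s.
With the tool pointing down it reaches from about 300 to 850 mm from the base axis. Payload 5.4 kg.
Tool frame: the origin (TCP) lies at the very end of the fingers, on their centre line; the grasp point (between the pads) lies behind it (arm.grip_point_offset is the z of the grasp point in the tool frame, in mm); z points along the fingers, x is the direction in which the jaws open and shut, and the axes are right-handed (so a half turn about z gives the same grasp; the last joint's range is limited). The gripper opens to 85 mm and grips with 20 to 120 N. Pads are 22 mm wide; open, the fingers measure 114 mm over their backs; the gripper's body (76 mm by 85 mm) begins 54 mm behind the grasp point. The pads swing forward as they close: fully open they stand 13 mm farther back than shut.
Start: joints at [-1.446, 0.158, 1.597, -0, 1.386, -0.21], TCP at [188.91, -543.065, 197.399] pointing down, gripper open.
Joint ranges: [-2.91, 2.91], [-0.94, 2.29], [0.18, 2.7], [-1.29, 4.43], [0.17, 2.64], [-3, 3]. Speed limits (rad/s): [2.57, 2.57, 3.14, 3.14, 3.14, 3.14].

### API

Orientations are given as [roll, pitch, yaw] about the fixed x, y, z axes, in that order (R = Rz(yaw) Ry(pitch) Rx(roll)).
In Python, from station import arm gives the robot as it stands.
- The arm moves only by the tool apply_moves, never from a script. Its arguments are lists of equal length, an entry for each row: "rotation": the turn, a rotation vector about the world's x, y, z normalised to -1 to 1, where 1 is 0.08 rad, a list of three; "offset": the shift along the world's x, y, z normalised to -1 to 1, where 1 is 20 mm, a list of three; "jaw": the gripper's target within -1 to 1 (fully open at 1, half-way at 0, shut at -1). In form: {"rotation": [[ax, ay, az], ...], "offset": [[tx, ty, tz], ...], "jaw": [jaw, ...]}. A call has 1 to 20 rows; each row shifts and turns the commanded pose from where the row before left it; what a row does not reach is not made up. A row lasts 1/12 s, in which the tool goes at most 41.7 mm and 7.16 degrees, less where a joint would pass 70% of its speed; a pose out of reach is approached as far as the arm can. A call with a number of a shift or a turn outside -1 to 1 is refused whole. A call with a gripper value outside its range is refused whole. The fingers move at their own pace and stop on an object; "force" is the grip in N (left out, the last holds). Time passes only in rows, so rows that do not move let the fingers close. It gives the time, the measured TCP pose, the force and the opening at its end, in the units of the state.
- arm.read_state(): the state, without advancing time (a new reading comes with each control period).
- arm.capture(name): name is "side" or "top"; returns (picture, depth): 420x560x3 uint8, red, green, blue; 420x560 float32, mm along the optical axis (not along the pixel's ray), 0 where there is no reading.
- arm.camera_params(name): a dict with "camera_matrix" (3x3 intrinsics, pixels), "distortion" ([k1, k2, p1, p2, k3] as OpenCV has them; the pictures are not rectified), "position" and "orientation" of the camera in the world. Camera axes: x right, y up, looking along -z (the intrinsics and any distortion apply to the point x, -y, -z); pixel columns grow to the right and rows downward; lengths in mm; the calibration is good to about 2 mm. A picture is of the moment at which its call begins. camera_params takes no time and is no camera call.
- arm.close_job(): hands the job in, once; it reports no verdict.
Trained networks look in the newest picture that a camera, given by its name, has taken for a name from the list of things; names that differ only in an ending like _2 or _b are one class to them, and where a whole thing is asked for, a point or a joint stands for the part that bears it (a point fixed in the world has none). Each returns a list of dicts, best first, with "confidence" (0 to 1); they miss things now and then, are a little off and sometimes report something else, mostly with a low value. They report only what shows in the picture. A call takes as long as a camera call. They do not tell look-alikes from the thing itself.
- arm.look_for(camera, target): "bbox" ([left, top, right, bottom] in pixels, round what is visible of it).
- arm.masks_of(camera, target): "region" (420x560 bool, what is visible of it) and "bbox" ([left, top, right, bottom] in pixels, round what is visible of it).
- arm.spot_point(camera, target): "at" ([row, column] in pixels: a listed point, or the origin of a listed thing).
The state is a dict: "time": time; "q": joint angles; "joint_velocities": joint speeds; "tau": joint torques, N m; "eef_pos": TCP position; "ee_rot": TCP orientation; "contact_force": force on the tool from outside, world axes, zero at the start; "moment": the same for the moment, N m; "finger_gap": opening from 0.0 (shut) to 1.0 (fully open).
Only numpy, scipy, OpenCV 4.12 (cv2) and the standard library are available. Lean on these libraries where they do the work, as an engineer would, in place of code of your own. Each camera call takes 0.05 s, during which the arm holds its last target. There are 200 camera calls.

### The job

The packed mould has only been set part-way into the jeweller's mould press: push it fully home, square against the two stop pins at the back of the lower platen, without ramming it. Then wind the handwheel clockwise until you feel the upper platen just meet the mould's cover plate, give it one further quarter turn from there and no more, and let go, leaving the press wound down. Leave the other things on the bench where they are.

Things in the scene. Friction and masses are not known exactly. Their poses are not given: they have to be found in the camera images.
- press: Green press, fixed, base 225 x 250 x 34 mm. Origin: on the bench under the screw axis; -x = open front, turned to the right (yaw 0.85 to 1.4; place varies too). In its frame, mm: base x -130 to 95; columns d 22 at y +-102; crosshead x +-28, y +-122, z 143 to 177. No room for a gripper above the mould: reach its front face with the tool leaning back about 40 degrees.
- stops (a point): Point on the lower platen midway between the front faces of the two steel stop pins, where the mould's rear face stops: press frame x 50, y 0, z 55 mm. Pins d 10, 19 mm tall, at y -25 and +25. The dark steel lower platen, level, top at z 55, reaches from x -100 to 70 and y -75 to 75 mm of the press frame.
- platen: Upper dark steel platen: x +-40, y +-75 mm in the press frame, 16 mm thick, with a green yoke above; it carries screw and handwheel. Origin: centre of its underside, on the screw axis, axes as the press. Underside at z 113 mm in the press frame at wheel angle 0, sinking 10 mm a clockwise turn (1.592 mm per rad).
- wheel (a joint): Handwheel angle, rad, growing clockwise seen from above = platen down, 10 mm a turn. Starts 0 to 4.4, stops at 18. Handle direction in the press frame: pi - angle (at 0 it points to the front). Free turning takes a steady 0.62 N m (10 N at the handle); once the platen bears on the mould, some 0.24 N m more per rad (3.7 N at the handle). It stays where it is left.
- wheel_handle (a point): On the axis of the handwheel's black upright grip, 20 mm below its top. Grip: round, d 22, 60 mm tall, spinning freely on its pin, 64 mm off the screw axis. Its foot, 40 mm below this point, stands on the steel rim (ring radius 74, 13 mm thick, three red spokes; hub d 32, top 37 mm below this point). 272 mm above the bench at wheel angle 0, sinking 1.592 mm per rad.
- mould: Aluminium frame 100 (x) x 72 (y) x 30 mm, 0.85 kg, packed with springy orange rubber carrying a 5 mm steel cover plate, 98 x 70 mm. Cover top 39.5 to 44 mm above the underside, differing from run to run, not measured; it gives 1 mm per 95 N or so. Origin: centre of the underside. Starts on the lower platen 30 to 45 mm short of home (origin on the screw axis), slightly off-centre and askew.
- spare_frame: Bystander: empty aluminium mould frame 100 x 72 x 30 mm on the bench; origin at the centre of its underside.
- bur_jar: Bystander: grey jar of burs, 44 mm diameter, 80 mm tall with burs; origin under its centre.
- tin: Bystander: flat round metal tin, 74 mm diameter, 23 mm high; origin under its centre.
- hammer: Bystander: hammer 260 mm long lying on the bench; origin under its middle.
- spatula: Bystander: small spatula 170 mm long lying on the bench; origin under its middle.
- bench_block: Bystander: square steel bench block 64 x 64 x 19 mm; origin under its centre.
- pliers: Bystander: pliers with blue handles, 135 mm long, lying on the bench; origin under the pivot.
Things that resemble listed ones, but are neither listed nor needed, are in the scene too. What is shaped like the mould but purple or yellow is not meant.

How it is judged:
By the outcome, as a careful person would: the job done as asked, in the order asked, and still so for the second after the job is handed in, with the robot touching nothing.
It also fails if it takes over 72 s, if anything falls off the work surface, if the arm or the gripper's body presses on something with over 40 N, if the wrist force passes 120 N, or if a joint passes its speed limit or range.

## Working session

There is one attempt and no reset: what is moved stays moved. The work goes in short steps, Python scripts to look and compute and a tool call to move; the robot and the scene stay as the last step left them, time stands still between calls to the robot, and variables do not carry over. Pictures are saved under pics/ and viewed, about 8 in all and at most 12, crops included, and the job is handed in when it is done.

Besides the shell and the picture viewer there is one more tool, called after "Call:" in YAML: its name, and indented under it one key for each argument. apply_moves: Moves the arm, as the interface text tells. Its arguments: {"type":"object","properties":{"rotation":{"type":"array","items":{"type":"array","items":{"type":"number"}}},"offset":{"type":"array","items":{"type":"array","items":{"type":"number"}}},"jaw":{"type":"array","items":{"type":"number"}},"force":{"type":"number"}},"required":["rotation","offset","jaw"]}

```bash
ls; mkdir -p pics
cat > h.py <<'E'
import numpy as np, cv2
from scipy.spatial.transform import Rotation as R
from station import arm
def cam(n):
    p=arm.camera_params(n);K=np.array(p["camera_matrix"],float);D=np.array(p["distortion"],float)
    o=np.array(p["orientation"],float)
    Rm=o if o.shape==(3,3) else (R.from_euler('xyz',o).as_matrix() if o.size==3 else R.from_quat(o).as_matrix())
    return K,D,Rm,np.array(p["position"],float)
def px2w(n,rc,d):
    K,D,Rm,t=cam(n); rc=np.atleast_2d(rc).astype(float)
    u=cv2.undistortPoints(rc[:,::-1].reshape(-1,1,2).copy(),K,D).reshape(-1,2)
    d=np.asarray(d,float).reshape(-1)
    return np.c_[u[:,0]*d,-u[:,1]*d,-d]@Rm.T+t
def pxz(n,rc,z):
    K,D,Rm,t=cam(n); P=px2w(n,rc,np.ones(len(np.atleast_2d(rc))))-t
    return t+P*((z-t[2])/P[:,2])[:,None]
def w2px(n,P):
    K,D,Rm,t=cam(n); c=(np.atleast_2d(P)-t)@Rm; c=c*[1,-1,-1]
    return cv2.projectPoints(c,np.zeros(3),np.zeros(3),K,D)[0].reshape(-1,2)[:,::-1]
def cloud(n,dep,mask):
    rc=np.argwhere(mask&(dep>0)); return px2w(n,rc,dep[rc[:,0],rc[:,1]])
E
python3 - <<'E'
from h import *
print(arm.camera_params("side"),arm.camera_params("top")); print(arm.grip_point_offset,arm.read_state())
for n in("side","top"):
    im,d=arm.capture(n); np.savez(f"pics/{n}0.npz",im=im,d=d); cv2.imwrite(f"pics/{n}0.png",im[:,:,::-1])
    for t in("press","mould","platen","wheel_handle","stops"):
        print(n,t,[(r["confidence"],r["at"]) for r in arm.spot_point(n,t)][:3],[(r["confidence"],r["bbox"]) for r in arm.look_for(n,t)][:3])
E
```

```text
pics
{'camera_matrix': array([[407.04597192,   0.        , 280.36924557],
       [  0.        , 407.04597192, 204.82888797],
       [  0.        ,   0.        ,   1.        ]]), 'distortion': array([-0.10609302,  0.        ,  0.        ,  0.        ,  0.        ]), 'position': array([ 100.3289528 ,  704.63120958, 1035.21669335]), 'orientation': array([ 0.71393664,  0.01930314, -2.65466767])} {'camera_matrix': array([[381.87635572,   0.        , 272.30642645],
       [  0.        , 381.87635572, 207.63180667],
       [  0.        ,   0.        ,   1.        ]]), 'distortion': array([0.01022224, 0.        , 0.        , 0.        , 0.        ]), 'position': array([ 295.84202587,   36.31733003, 1188.31900528]), 'orientation': array([ 0.17327135, -0.01598258, -1.56714159])}
-18.700000000000003 {'time': 0.0, 'q': array([-1.44610555e+00,  1.59052740e-01,  1.59824922e+00,  1.45589797e-06,
        1.38616349e+00, -2.10075174e-01]), 'joint_velocities': array([-0.00043894, -0.00095251,  0.00105465,  0.00026966, -0.00015128,
       -0.00162851]), 'tau': array([-1.55700967e-03, -3.95996332e+01, -
[... 726 characters left out ...]
el_handle [(0.77, [158.0, 234.2]), (0.36, [300.7, 167.5])] []
side stops [(0.87, [207.3, 243.4])] [(0.55, [209.3, 140.8, 308.1, 245.0])]
top press [(0.61, [177.7, 285.7])] [(0.72, [169.2, 252.4, 195.8, 278.9]), (0.59, [246.6, 120.3, 334.6, 225.4])]
top mould [(0.76, [257.6, 315.0]), (0.59, [176.5, 298.2]), (0.59, [176.1, 221.0])] [(0.91, [349.5, 181.0, 381.8, 219.8]), (0.86, [300.4, 238.1, 334.8, 270.7]), (0.82, [299.9, 163.1, 319.8, 188.5])]
top platen [(0.56, [167.4, 286.7])] [(0.71, [259.3, 127.3, 319.5, 192.6])]
top wheel_handle [(0.61, [147.4, 267.8]), (0.19, [172.2, 270.6])] [(0.55, [260.2, 129.3, 320.6, 183.0])]
top stops [(0.73, [171.1, 270.8])] [(0.78, [249.4, 122.2, 336.6, 223.4])]
```

```bash
python3 -c "
import cv2,numpy as np
a=cv2.imread('pics/side0.png');b=cv2.imread('pics/top0.png')
c=cv2.resize(np.hstack([a,b]),(800,300));cv2.imwrite('pics/both0.png',c)"
```

```text
(no output)
```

View pics/side0.png

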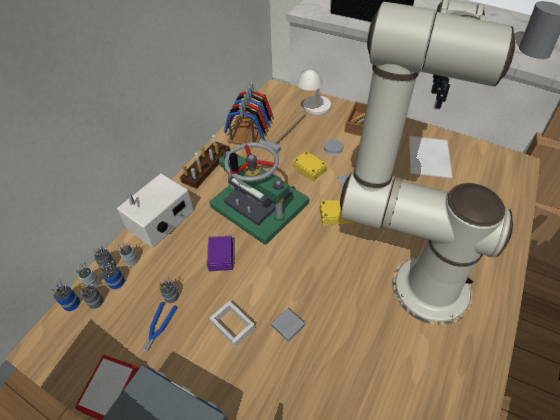

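View pics/top0.png

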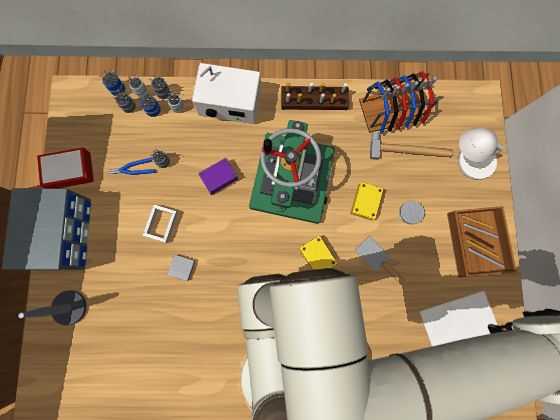

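Run:
```python
from h import *
T=np.load("pics/top0.npz");S=np.load("pics/side0.npz")
P=[];C=[]
for n,f,(r0,r1,c0,c1) in(("top",T,(110,235,235,350)),("side",S,(130,250,195,320))):
    m=np.zeros((420,560),bool);m[r0:r1,c0:c1]=1
    rc=np.argwhere(m&(f["d"]>0));p=px2w(n,rc,f["d"][rc[:,0],rc[:,1]]);c=f["im"][rc[:,0],rc[:,1]].astype(int)
    g=(c[:,1]>c[:,0]+25)&(c[:,1]>c[:,2]+8)
    b=g&(abs(p[:,2]-34)<7);print(n,b.sum(),np.median(p[b,2]))
    q=p[b][:,:2].astype(np.float32);r=cv2.minAreaRect(q);print("base",r)
    # crosshead
    k=g&(abs(p[:,2]-177)<8);print("cross",k.sum(),np.median(p[k,2]) if k.any() else 0,cv2.minAreaRect(p[k][:,:2].astype(np.float32)) if k.sum()>5 else 0)
    # wheel rim by height
    w=(p[:,2]>200)&(p[:,2]<250);print("rim",w.sum(),cv2.minEnclosingCircle(p[w][:,:2].astype(np.float32)),np.percentile(p[w,2],[10,50,90]))
    kk=p[:,2]>246;print("handle",kk.sum(),p[kk].mean(0) if kk.any() else 0,p[kk].max(0) if kk.any() else 0)
    np.savez(f"pics/c_{n}.npz",p=p,c=c)
a=S["im"][125:250,190:320,::-1];b=T["im"][110:235,235,None] if 0 else T["im"][110:235,235:365,::-1]
cv2.imwrite("pics/crop0.png",cv2.resize(np.hstack([a,b]),None,fx=3,fy=3,interpolation=cv2.INTER_CUBIC))
```

```text
top 1919 34.968674058868146
base ((618.482177734375, 2.7619171142578125), (329.83148193359375, 270.5884094238281), 77.74278259277344)
cross 852 177.97049164038856 ((600.2363891601562, -25.56218719482422), (55.338043212890625, 242.0205535888672), 78.05522918701172)
rim 1179 ((602.1948852539062, -25.900836944580078), 80.92154693603516) [219.76078889 223.45163922 228.95579627]
handle 87 [615.29175453  35.00865546 276.99626161] [626.72045007  43.7846255  290.96679804]
side 1385 35.39495663864409
base ((597.0670166015625, -40.94950866699219), (223.1949005126953, 248.5059814453125), 77.89424896240234)
cross 398 178.0536089021429 ((601.2940673828125, -23.89000701904297), (53.737159729003906, 244.21046447753906), 78.3216552734375)
rim 878 ((600.7845458984375, -26.49250030517578), 81.40884399414062) [218.37272963 223.84362308 230.4496405 ]
handle 107 [616.88185025  39.24290135 271.08252218] [629.40712397  46.44201396 292.35024987]
```

View pics/crop0.png

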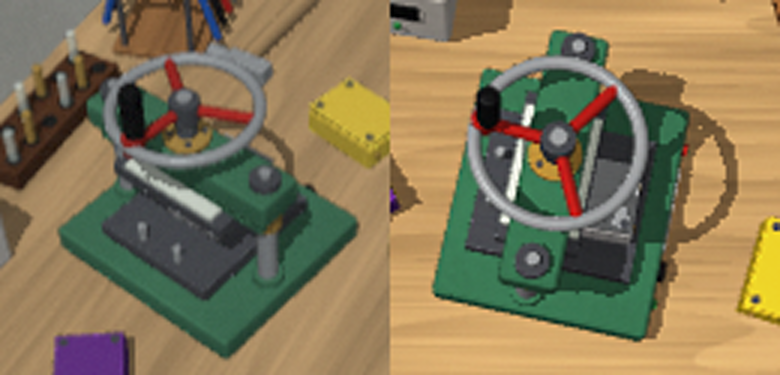

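```bash
cat >> h.py <<'E'
O=np.array([600.8,-24.8]);PSI=1.362
def rp(p): # world->press
    p=np.atleast_2d(p).astype(float);c,s=np.cos(PSI),np.sin(PSI);d=p[:,:2]-O
    return np.c_[d[:,0]*c+d[:,1]*s,-d[:,0]*s+d[:,1]*c,p[:,2]]
def wp(p):
    p=np.atleast_2d(p).astype(float);c,s=np.cos(PSI),np.sin(PSI)
    return np.c_[O[0]+p[:,0]*c-p[:,1]*s,O[1]+p[:,0]*s+p[:,1]*c,p[:,2]]
def tool(tilt,sgn=-1):
    c,s=np.cos(PSI),np.sin(PSI);z=np.array([np.sin(tilt)*c,np.sin(tilt)*s,-np.cos(tilt)]);x=sgn*np.array([-s,c,0])
    return np.c_[x,np.cross(z,x),z]
def need(Rt,pt): # rotvec/0.08 and offset/20 from measured pose
    st=arm.read_state();R0=R.from_euler('xyz',st["ee_rot"]).as_matrix()
    return R.from_matrix(Rt@R0.T).as_rotvec()/.08,(np.asarray(pt).ravel()-st["eef_pos"])/20
E
python3 - <<'E'
from h import *
print([a for a in dir(arm) if a[0]!='_'])
for n in("top","side"):
    f=np.load(f"pics/c_{n}.npz");q=rp(f["p"]);c=f["c"]
    grey=(c.max(1)-c.min(1)<30)
    m=(q[:,0]>-110)&(q[:,0]<-30)&(abs(q[:,1])<60)
    for lo,hi in((50,60),(78,90),(90,106)):
        k=m&(q[:,2]>lo)&(q[:,2]<hi)
        if k.sum()>3: print(n,lo,k.sum(),np.median(q[k],0),np.percentile(q[k],[2,98],axis=0).round(1).tolist(),c[k].mean(0))
    k=m&(q[:,2]>76)&(q[:,2]<104)
    if n=="top": 
        print(cv2.minAreaRect(q[k][:,:2].astype(np.float32)))
        for lo in range(-44,45,8):
            kk=k&(q[:,1]>lo)&(q[:,1]<lo+8)
            if kk.any():print(lo,kk.sum(),np.sort(q[kk,0])[:3].round(1))
    h=(q[:,2]>258)&(q[:,2]<300);print("handle",q[h].mean(0),q[h].min(0),q[h].max(0),h.sum())
print(need(tool(.7),wp([-150,0,200])), wp([-150,0,200]),wp([1,0,0])-wp([0,0,0]))
E
```

```text
['MotionError', 'camera_params', 'capture', 'close_job', 'grip_point_offset', 'look_for', 'masks_of', 'read_state', 'spot_point']
top 50 246 [-78.2119188   38.58213843  56.19481514] [[-100.8, -57.9, 52.0], [-45.3, 59.0, 59.4]] [44.37398374 45.67886179 47.8699187 ]
top 78 28 [-67.81267054  36.69313377  85.08614127] [[-90.0, 34.1, 78.8], [-45.0, 38.3, 89.1]] [116.46428571 113.71428571 112.10714286]
top 90 249 [-63.65613036   1.28224082  99.97209324] [[-89.5, -31.1, 95.4], [-43.0, 36.6, 104.3]] [94.59437751 95.80321285 96.5502008 ]
((-65.88896179199219, 2.0907249450683594), (48.389949798583984, 72.31636810302734), 1.654026746749878)
-36 18 [-73.5 -73.3 -70.7]
-28 31 [-74.9 -74.2 -72.5]
-20 26 [-89.7 -88.7 -73.2]
-12 25 [-87.7 -86.8 -84.7]
-4 28 [-89.6 -88.8 -88.2]
4 27 [-90.1 -87.9 -87. ]
12 26 [-89.5 -88.8 -88.2]
20 22 [-90.4 -90.  -87.5]
28 41 [-91.  -89.5 -88.9]
36 28 [-89.2 -86.3 -83.7]
handle [ 61.48830452  -2.32813667 280.17657573] [ 52.60883196 -13.7993633  258.35297027] [ 71.22896168   4.37783221 290.96679804] 77
side 90 20 [-88.02606032  13.66552378 100.82099972] [[-91.8, -34.1, 98.7], [-84.2, 35.8, 103.1]] [110.35 101.8   88.2 ]
handle [ 65.78519188  -2.76222523 276.2973797 ] [ 53.36263111 -16.34390389 258.01783712] [ 73.49557358   5.75888676 292.35024987] 84
(array([ 6.85180264, -6.03790336, 12.29254975]), array([19.03865343, 18.57653182,  0.1298164 ])) [[ 569.70762207 -171.54216856  200.        ]] [[0.20728252 0.97828112 0.        ]]
```

Call:
apply_moves:
  rotation:
    - [0.343,-0.302,0.615]
    - [0.343,-0.302,0.615]
    - [0.343,-0.302,0.615]
    - [0.343,-0.302,0.615]
    - [0.343,-0.302,0.615]
    - [0.343,-0.302,0.615]
    - [0.343,-0.302,0.615]
    - [0.343,-0.302,0.615]
    - [0.343,-0.302,0.615]
    - [0.343,-0.302,0.615]
    - [0.343,-0.302,0.615]
    - [0.343,-0.302,0.615]
    - [0.343,-0.302,0.615]
    - [0.343,-0.302,0.615]
    - [0.343,-0.302,0.615]
    - [0.343,-0.302,0.615]
    - [0.343,-0.302,0.615]
    - [0.343,-0.302,0.615]
    - [0.343,-0.302,0.615]
    - [0.343,-0.302,0.615]
  offset:
    - [0.952,0.929,0]
    - [0.952,0.929,0]
    - [0.952,0.929,0]
    - [0.952,0.929,0]
    - [0.952,0.929,0]
    - [0.952,0.929,0]
    - [0.952,0.929,0]
    - [0.952,0.929,0]
    - [0.952,0.929,0]
    - [0.952,0.929,0]
    - [0.952,0.929,0]
    - [0.952,0.929,0]
    - [0.952,0.929,0]
    - [0.952,0.929,0]
    - [0.952,0.929,0]
    - [0.952,0.929,0]
    - [0.952,0.929,0]
    - [0.952,0.929,0]
    - [0.952,0.929,0]
    - [0.952,0.929,0]
  jaw: [0,0,0,0,0,0,0,0,0,0,0,0,0,0,0,0,0,0,0,0]

```text
time: 2.77
eef_pos: [570.5, -170.7, 197.4]
ee_rot: [-2.44, -0.001, -0.206]
contact_force: [1.2, 0.1, 0.1]
finger_gap: 0.498
```

Run:
```python
from h import *
print(need(tool(.7),wp([-125,2,67])),arm.read_state()["q"],rp(arm.read_state()["eef_pos"]))
```

```text
(array([-0.0182764 ,  0.01478681, -0.0366059 ]), array([ 0.11995405,  1.19899272, -6.51977757])) [-0.81734898  0.41787326  1.442572    0.56321065  1.70769863 -0.65695526] [[-148.95632638   -0.62362905  197.39555139]]
```

Call:
apply_moves:
  rotation:
    - [0,0,0]
    - [0,0,0]
    - [0,0,0]
    - [0,0,0]
    - [0,0,0]
    - [0,0,0]
    - [0,0,0]
    - [0,0,0]
    - [0,0,0]
    - [0,0,0]
    - [0,0,0]
  offset:
    - [0.01,0.12,-0.65]
    - [0.01,0.12,-0.65]
    - [0.01,0.12,-0.65]
    - [0.01,0.12,-0.65]
    - [0.01,0.12,-0.65]
    - [0.01,0.12,-0.65]
    - [0.01,0.12,-0.65]
    - [0.01,0.12,-0.65]
    - [0.01,0.12,-0.65]
    - [0.01,0.12,-0.65]
    - [0,0,0]
  jaw: [0,0,0,0,0,0,0,0,0,0,0]

```text
time: 3.68
eef_pos: [570.1, -145.7, 64.2]
ee_rot: [-2.439, 0.005, -0.208]
contact_force: [0.5, 0.4, 0.0]
finger_gap: 0.497
```

Run:
```python
from h import *
s=arm.read_state();print(rp(s["eef_pos"]),s["contact_force"],need(tool(.7),wp([-125,2,67])))
im,d=arm.capture("top");im2,_=arm.capture("side")
cv2.imwrite("pics/crop1.png",cv2.resize(np.hstack([im2[115:265,185:345,::-1],im[105:255,235:395,::-1]]),None,fx=2.5,fy=2.5,interpolation=cv2.INTER_CUBIC))
```

```text
[[-124.63211829    4.95742545   64.22083976]] [0.54393395 0.3613004  0.01557129] (array([-0.04762583, -0.05095373, -0.01437274]), array([ 0.1408469 , -0.04864572,  0.13895801]))
```

View pics/crop1.png

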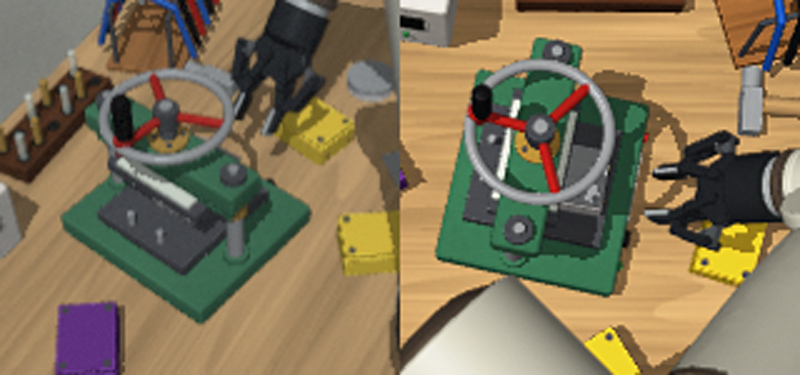

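Call:
apply_moves:
  rotation:
    - [0,0,0]
    - [0,0,0]
    - [0,0,0]
    - [0,0,0]
    - [0,0,0]
    - [0,0,0]
    - [0,0,0]
    - [0,0,0]
    - [0,0,0]
    - [0,0,0]
    - [0,0,0]
    - [0,0,0]
    - [0,0,0]
    - [0,0,0]
  offset:
    - [0.115,0.18,0.03]
    - [0.115,0.18,0.03]
    - [0.04,0.196,0.03]
    - [0.04,0.196,0]
    - [0.04,0.196,0]
    - [0.026,0.122,0]
    - [0.026,0.122,0]
    - [0.026,0.122,0]
    - [0.026,0.122,0]
    - [0.026,0.122,0]
    - [0.026,0.122,0]
    - [0.026,0.122,0]
    - [0.026,0.122,0]
    - [0.026,0.122,0]
  jaw: [0,0,0,0,0,0,0,0,0,0,0,0,0,0]

```text
time: 4.95
eef_pos: [583.4, -106.3, 69.2]
ee_rot: [-2.441, 0.0, -0.208]
contact_force: [-0.2, -1.2, -0.7]
finger_gap: 0.503
```

Call:
apply_moves:
  rotation:
    - [0,0,0]
    - [0,0,0]
    - [0,0,0]
    - [0,0,0]
    - [0,0,0]
    - [0,0,0]
  offset:
    - [0.021,0.098,0]
    - [0.021,0.098,0]
    - [0.021,0.098,0]
    - [0.021,0.098,0]
    - [0.021,0.098,0]
    - [0.021,0.098,0]
  jaw: [0,0,0,0,0,0]

```text
time: 5.45
eef_pos: [585.9, -94.6, 69.2]
ee_rot: [-2.441, 0.0, -0.208]
contact_force: [0.1, 0.4, 0.8]
finger_gap: 0.503
```

Run:
```python
from h import *
s=arm.read_state();print(rp(s["eef_pos"]),s["contact_force"],s["moment"],s["time"])
```

```text
[[-7.13795911e+01  5.77470934e-02  6.92039422e+01]] [0.11858667 0.38109665 0.81093705] [-0.31595938  0.06264524 -0.02872106] 5.45
```

Run:
```python
from h import *
im,d=arm.capture("top");im2,_=arm.capture("side")
cv2.imwrite("pics/crop2.png",cv2.resize(np.hstack([im2[130:240,200:310,::-1],im[120:230,240:350,::-1]]),None,fx=3.6,fy=3.6,interpolation=cv2.INTER_CUBIC))
```

```text
(no output)
```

View pics/crop2.png

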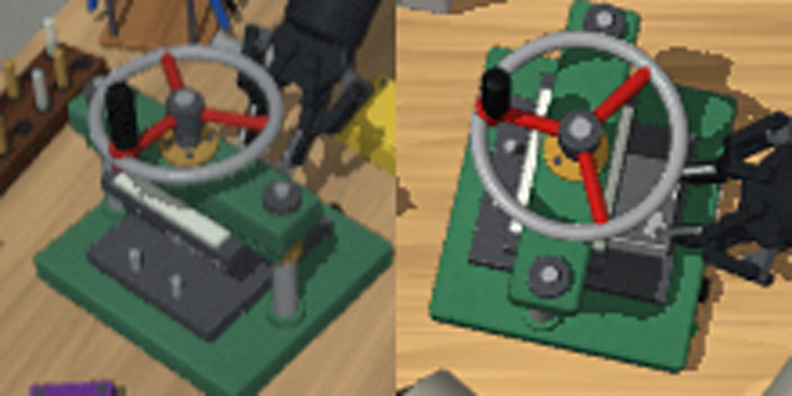

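Call:
apply_moves:
  rotation:
    - [0,0,0]
    - [0,0,0]
    - [0,0,0]
    - [0,0,0]
    - [0,0,0]
    - [0,0,0]
  offset:
    - [0.021,0.098,-0.02]
    - [0.021,0.098,-0.02]
    - [0.021,0.098,-0.02]
    - [0.021,0.098,-0.02]
    - [0.021,0.098,-0.02]
    - [0.021,0.098,-0.02]
  jaw: [0,0,0,0,0,0]

```text
time: 6.05
eef_pos: [589.3, -86.0, 68.2]
ee_rot: [-2.445, -0.003, -0.209]
contact_force: [-4.9, -10.6, 9.0]
finger_gap: 0.502
```

```bash
cat > front.py <<'E'
from h import *
s=arm.read_state();print(rp(s["eef_pos"]),s["contact_force"],s["moment"],s["time"])
im,d=arm.capture("top");m=np.zeros((420,560),bool);m[110:235,235:350]=1
rc=np.argwhere(m&(d>0));q=rp(px2w("top",rc,d[rc[:,0],rc[:,1]]));c=im[rc[:,0],rc[:,1]].astype(int)
k=(q[:,2]>78)&(q[:,2]<106)&(q[:,0]>-110)&(q[:,0]<-25)&(abs(q[:,1])<60)&(c.max(1)>60)
print("y range",np.percentile(q[k,1],[2,98]).round(1))
for lo in range(-40,45,8):
    kk=k&(q[:,1]>lo)&(q[:,1]<lo+8)
    if kk.any():print(lo,kk.sum(),np.sort(q[kk,0])[:4].round(1),q[kk,2][np.argsort(q[kk,0])[:4]].round())
E
python3 front.py
```

```text
[[-62.222603    -1.42866727  68.24194851]] [ -4.92859188 -10.61695393   9.00335618] [-0.67972187  0.59827434  0.36882978] 6.05
y range [-33.9  36. ]
-40 10 [-76.1 -73.2 -70.5 -67.4] [99. 98. 96. 99.]
-32 26 [-74.3 -73.6 -67.8 -65.7] [100. 102. 102.  99.]
-24 28 [-74.7 -73.3 -72.5 -70.2] [102.  98. 101. 101.]
-16 24 [-70.9 -68.4 -68.1 -65.7] [100. 102.  98.  99.]
-8 24 [-69.1 -66.9 -66.3 -64.6] [101. 100. 100.  99.]
0 21 [-81.5 -80.7 -62.5 -60.2] [ 97. 100.  97.  97.]
8 19 [-81.9 -79.7 -78.8 -78.6] [100.  99. 103.  98.]
16 14 [-80.3 -77.6 -77.4 -75.1] [ 98. 104.  99.  99.]
24 18 [-81.7 -79.5 -79.1 -76.7] [104. 102.  99. 101.]
32 38 [-82.4 -81.7 -80.2 -80. ] [ 86.  87. 101.  78.]
```

Run:
```python
from h import *
for n,(r0,r1,c0,c1) in (("top",(120,230,300,380)),("side",(120,230,250,330))):
    im,d=arm.capture(n)
    m=np.zeros((420,560),bool);m[r0:r1,c0:c1]=1
    rc=np.argwhere(m&(d>0));q=rp(px2w(n,rc,d[rc[:,0],rc[:,1]]))
    k=(q[:,0]<-60)&(q[:,0]>-150)&(q[:,2]>58)&(q[:,2]<170)&(abs(q[:,1])<60)
    print(n,k.sum())
    if n=="top":
      for xl in range(-150,-60,6):
        kk=k&(q[:,0]>=xl)&(q[:,0]<xl+6)
        for a,b in((-60,0),(0,60)):
            j=kk&(q[:,1]>a)&(q[:,1]<=b)
            if j.sum(): print(xl,a,j.sum(),q[j][:,1].min().round(),q[j][:,1].max().round(),q[j][:,2].min().round(),q[j][:,2].max().round())
    if n=="top": cv2.imwrite("pics/crop3.png",cv2.resize(im[130:210,300:370,::-1],None,fx=8,fy=7,interpolation=cv2.INTER_CUBIC))
print(w2px("top",wp([[-62,-1.4,68],[-50,36,85],[-80,36,85],[-80,-36,85]])))
```

```text
top 596
-144 -60 6 -49.0 -44.0 147.0 169.0
-144 0 1 27.0 27.0 142.0 142.0
-138 -60 9 -50.0 -46.0 140.0 165.0
-138 0 12 21.0 59.0 140.0 170.0
-132 -60 29 -58.0 -1.0 130.0 170.0
-132 0 28 1.0 59.0 129.0 170.0
-126 -60 37 -60.0 -3.0 129.0 170.0
-126 0 36 1.0 60.0 128.0 169.0
-120 -60 34 -56.0 -15.0 119.0 166.0
-120 0 35 14.0 56.0 133.0 166.0
-114 -60 36 -54.0 -20.0 114.0 158.0
-114 0 32 19.0 55.0 136.0 159.0
-108 -60 25 -52.0 -20.0 112.0 147.0
-108 0 23 22.0 52.0 111.0 145.0
-102 -60 20 -34.0 -2.0 58.0 141.0
-102 0 18 1.0 42.0 58.0 137.0
-96 -60 22 -57.0 -0.0 58.0 127.0
-96 0 22 21.0 43.0 58.0 128.0
-90 -60 3 -22.0 -4.0 59.0 109.0
-90 0 19 0.0 50.0 58.0 123.0
-84 0 23 4.0 56.0 59.0 113.0
-78 -60 8 -56.0 -18.0 61.0 104.0
-78 0 27 12.0 59.0 58.0 107.0
-72 -60 22 -58.0 -4.0 58.0 104.0
-72 0 24 17.0 58.0 58.0 102.0
-66 -60 26 -53.0 -0.0 58.0 104.0
-66 0 19 1.0 59.0 58.0 103.0
side 401
[[176.18236063 307.07205863]
 [185.84131849 301.25300459]
 [187.95727447 311.16044786]
 [165.04727256 315.81073126]]
```

View pics/crop3.png

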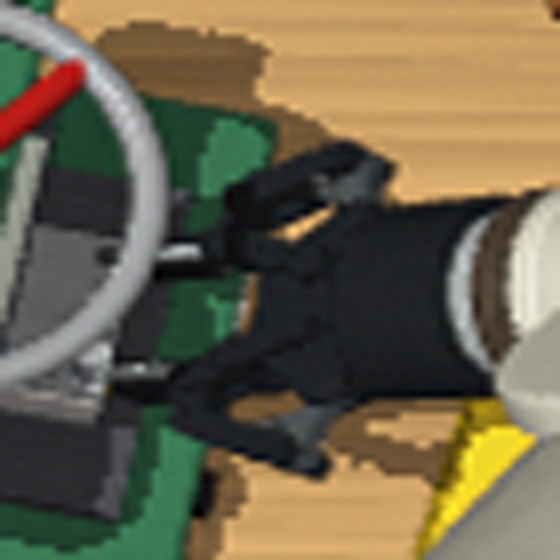

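Call:
apply_moves:
  rotation:
    - [0,0,0]
    - [0,0,0]
    - [0,0,0]
    - [0,0,0]
    - [0,0,0]
    - [0,0,0]
    - [0,0,0]
    - [0,0,0]
    - [0,0,0]
    - [0,0,0]
  offset:
    - [-0.1,-0.47,0.1]
    - [-0.1,-0.47,0.1]
    - [-0.1,-0.47,0]
    - [-0.1,-0.47,0]
    - [-0.05,-0.2,-0.1]
    - [0,0,-0.1]
    - [0,0,0]
    - [0,0,0]
    - [0,0,0]
    - [0,0,0]
  jaw: [0,0,0,0,-1,-1,-1,-1,-1,-1]
  force: 40

```text
time: 7.03
eef_pos: [579.4, -124.1, 66.8]
ee_rot: [-2.441, 0.0, -0.208]
contact_force: [-1.1, -0.8, 1.0]
finger_gap: -0.003
```

```bash
python3 front.py
python3 - <<'E'
from h import *
print(need(tool(.7),wp([-107,1,67])))
im,d=arm.capture("top")
cv2.imwrite("pics/crop4.png",cv2.resize(im[130:210,290:370,::-1],None,fx=7,fy=7,interpolation=cv2.INTER_CUBIC))
E
```

```text
[[-101.59934781    0.31477583   66.78626599]] [-1.08030902 -0.84473416  0.96930883] [-0.30363812  0.06119753  0.03351045] 7.0333
y range [-33.3  36.2]
-40 9 [-76.  -73.2 -63.9 -60.8] [100.  99.  99. 102.]
-32 27 [-75.1 -74.3 -73.7 -70.1] [ 97. 100. 100. 102.]
-24 29 [-73.3 -72.5 -70.4 -69.7] [ 97. 100.  99. 100.]
-16 23 [-70.8 -68.7 -68.1 -65.5] [102.  99.  98. 102.]
-8 26 [-69.1 -66.7 -66.2 -64.6] [101. 103. 101. 100.]
0 19 [-80.7 -62.4 -60.1 -59.3] [101.  99.  98. 102.]
8 18 [-81.4 -79.6 -79.1 -78.1] [ 99. 100.  98. 105.]
16 18 [-81.6 -80.8 -80.2 -78.2] [ 97. 100. 100.  96.]
24 19 [-82.1 -79.8 -78.9 -78.3] [ 82.  98. 102. 103.]
32 35 [-82.5 -80.2 -79.6 -78.6] [ 84. 100.  85.  90.]
(array([-0.00773604,  0.00054736, -0.01577555]), array([-0.091206  , -0.25293612,  0.00803055]))
```

View pics/crop4.png

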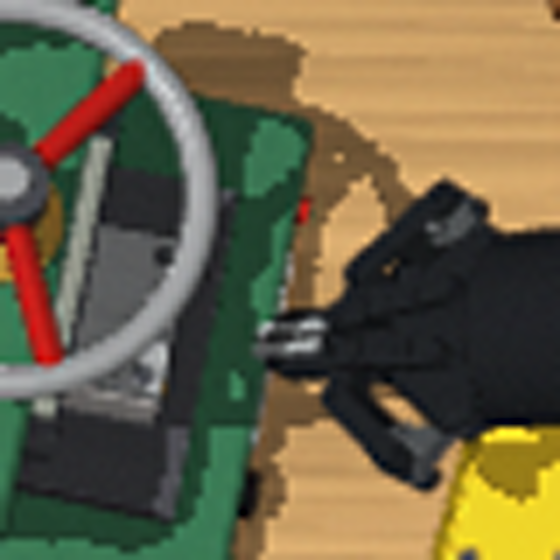

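Run:
```python
from h import *
s=arm.read_state();Rt=R.from_euler('xyz',s["ee_rot"]).as_matrix();t=s["eef_pos"]
for n in("top","side"):
    im,d=arm.capture(n);print(n,w2px(n,t),w2px(n,t-18.7*Rt[:,2]))
    c0=w2px(n,t-15*Rt[:,2])[0].astype(int)
    m=np.zeros((420,560),bool);m[c0[0]-22:c0[0]+22,c0[1]-22:c0[1]+22]=1
    q=cloud(n,d,m);l=(q-t)@Rt
    k=(abs(l[:,0])<35)&(abs(l[:,1])<35)&(q[:,2]>45)
    for a in range(-90,30,6):
        j=k&(l[:,2]>=a)&(l[:,2]<a+6)
        if j.any():print(a,j.sum(),np.c_[l[j].min(0),l[j].max(0)].round().tolist())
```

```text
top [[179.53300226 319.78500449]] [[179.19812038 324.40266543]]
-90 53 [[-34.0, 35.0], [-16.0, 7.0], [-90.0, -84.0]]
-84 33 [[-32.0, 29.0], [-16.0, 2.0], [-84.0, -78.0]]
-78 13 [[-13.0, 16.0], [-16.0, -7.0], [-78.0, -72.0]]
-72 10 [[-14.0, 10.0], [-15.0, -6.0], [-72.0, -66.0]]
-66 19 [[-15.0, 10.0], [-13.0, 2.0], [-65.0, -61.0]]
-60 16 [[-14.0, 11.0], [-14.0, -0.0], [-60.0, -54.0]]
-54 16 [[-14.0, 12.0], [-14.0, -2.0], [-53.0, -48.0]]
-48 16 [[-15.0, 11.0], [-14.0, 6.0], [-47.0, -43.0]]
-42 6 [[-8.0, 4.0], [-13.0, -11.0], [-42.0, -37.0]]
-6 3 [[-35.0, -32.0], [-34.0, -27.0], [-1.0, -0.0]]
0 5 [[-35.0, -10.0], [-32.0, 1.0], [1.0, 6.0]]
6 37 [[-33.0, 34.0], [-16.0, 8.0], [6.0, 12.0]]
12 56 [[-35.0, 29.0], [-7.0, 6.0], [12.0, 18.0]]
18 12 [[-35.0, 15.0], [-27.0, -1.0], [18.0, 21.0]]
side [[178.2753883  275.30817134]] [[173.24009748 277.52524519]]
-90 32 [[-34.0, 23.0], [-21.0, 8.0], [-90.0, -85.0]]
-84 27 [[-28.0, 27.0], [-16.0, 9.0], [-84.0, -78.0]]
-78 16 [[-15.0, 11.0], [-14.0, 4.0], [-78.0, -72.0]]
-72 17 [[-16.0, 11.0], [-13.0, 2.0], [-72.0, -66.0]]
-66 16 [[-16.0, 12.0], [-15.0, 2.0], [-66.0, -60.0]]
-60 17 [[-16.0, 10.0], [-16.0, 2.0], [-60.0, -54.0]]
-54 12 [[-13.0, 8.0], [-15.0, 5.0], [-54.0, -48.0]]
-48 15 [[-14.0, 6.0], [-14.0, 9.0], [-48.0, -42.0]]
-42 9 [[-8.0, 5.0], [-14.0, 3.0], [-41.0, -37.0]]
```

Call:
apply_moves:
  rotation:
    - [0,0,0]
    - [0,0,0]
    - [0,0,0]
    - [0,0,0]
    - [0,0,0]
    - [0,0,0]
    - [0,0,0]
  offset:
    - [0,0,-0.26]
    - [0,0,-0.26]
    - [0,0,-0.26]
    - [0,0,-0.26]
    - [0,0,-0.26]
    - [0,0,0]
    - [0,0,0]
  jaw: [-1,-1,-1,-1,-1,-1,-1]

```text
time: 7.82
eef_pos: [579.2, -124.4, 40.3]
ee_rot: [-2.44, 0.001, -0.208]
contact_force: [-0.3, -0.2, -0.7]
finger_gap: -0.006
```

```bash
cat > tip.py <<'E'
from h import *
s=arm.read_state();Rt=R.from_euler('xyz',s["ee_rot"]).as_matrix();t=s["eef_pos"]
print(rp(t),s["contact_force"],s["time"])
for n in("top","side"):
    im,d=arm.capture(n)
    c0=w2px(n,t-40*Rt[:,2])[0].astype(int)
    m=np.zeros((420,560),bool);m[c0[0]-30:c0[0]+30,c0[1]-30:c0[1]+30]=1
    rc=np.argwhere(m&(d>0));q=px2w(n,rc,d[rc[:,0],rc[:,1]]);l=(q-t)@Rt
    k=(abs(l[:,0])<20)&(abs(l[:,1])<22)&(l[:,2]>-75)&(l[:,2]<0)
    e=l[k];p=rp(q[k]);tipz=e[:,2].max();j=e[:,2]>tipz-8
    print(n,k.sum(),"axial end",tipz.round(1),"x",e[:,0].min().round(),e[:,0].max().round(),"y",e[:,1].min().round(),"press end",p[j].mean(0).round(1),"minz",p[:,2].min().round(),"maxx",p[:,0].max().round())
E
python3 tip.py
```

```text
[[-101.89237171    0.51548573   40.32253577]] [-0.26724025 -0.17913953 -0.68043316] 7.8167
top 210 axial end -0.3 x -19.0 20.0 y -21.0 press end [-104.3    0.3   44. ] minz 31.0 maxx -86.0
side 97 axial end -36.3 x -15.0 14.0 y -17.0 press end [-122.3    3.5   76. ] minz 64.0 maxx -117.0
```

Call:
apply_moves:
  rotation:
    - [0,0,0]
    - [0,0,0]
    - [0,0,0]
    - [0,0,0]
    - [0,0,0]
    - [0,0,0]
    - [0,0,0]
    - [0,0,0]
    - [0,0,0]
    - [0,0,0]
    - [0,0,0]
  offset:
    - [0.041,0.196,0]
    - [0.041,0.196,0]
    - [0.041,0.196,0]
    - [0.041,0.196,0]
    - [0.041,0.196,0]
    - [0.041,0.196,0]
    - [0.021,0.098,0]
    - [0.021,0.098,0]
    - [0.021,0.098,0]
    - [0.021,0.098,0]
    - [0.021,0.098,0]
  jaw: [-1,-1,-1,-1,-1,-1,-1,-1,-1,-1,-1]

```text
time: 8.83
eef_pos: [586.5, -91.3, 40.8]
ee_rot: [-2.441, 0.0, -0.208]
contact_force: [0.2, -2.3, 0.6]
finger_gap: 0.003
```

Call:
apply_moves:
  rotation:
    - [0,0,0]
    - [0,0,0]
    - [0,0,0]
    - [0,0,0]
    - [0,0,0]
  offset:
    - [0.021,0.098,0]
    - [0.021,0.098,0]
    - [0.021,0.098,0]
    - [0.021,0.098,0]
    - [0.021,0.098,0]
  jaw: [-1,-1,-1,-1,-1]

```text
time: 9.25
eef_pos: [588.9, -83.3, 40.8]
ee_rot: [-2.444, -0.001, -0.209]
contact_force: [-1.9, -5.4, -0.6]
finger_gap: -0.002
```

```bash
python3 tip.py; python3 front.py
```

```text
[[-59.69301906  -0.47842011  40.75672547]] [-1.93021525 -5.36120655 -0.63141229] 9.25
top 98 axial end -22.5 x -20.0 13.0 y -14.0 press end [-82.3  12.3  55.8] minz 52.0 maxx -77.0
side 31 axial end -58.3 x -16.0 4.0 y -14.0 press end [-94.7   7.8  93.1] minz 83.0 maxx -89.0
[[-59.23464864  -0.42476169  40.78199936]] [-0.98711342 -5.2878731  -0.84162722] [-0.97606177  0.13295135 -0.04077323] 9.35
y range [-34.5  34.8]
-40 10 [-70.4 -66.9 -63.9 -61.2] [97. 98. 99. 96.]
-32 23 [-71.3 -70.8 -68.4 -67.9] [102. 100. 102. 100.]
-24 25 [-71.9 -70.2 -69.8 -69.2] [101. 102.  99.  98.]
-16 25 [-93.9 -71.  -69.3 -68.4] [ 94.  99.  97. 102.]
-8 32 [-96.9 -94.4 -93.8 -91.9] [100. 101. 102.  97.]
0 35 [-94.8 -93.2 -92.5 -90.2] [104.  95.  97.  97.]
8 12 [-54.8 -54.3 -52.6 -52.1] [100.  99. 101.  97.]
16 10 [-72.3 -71.5 -71.2 -69.5] [ 97. 101.  97.  97.]
24 10 [-72.8 -72.6 -70.5 -69.9] [ 99.  84.  99. 100.]
32 22 [-73.2 -70.9 -70.3 -69.6] [ 84. 102.  84.  86.]
```

Call:
apply_moves:
  rotation:
    - [0,0,0]
    - [0,0,0]
    - [0,0,0]
    - [0,0,0]
    - [0,0,0]
    - [0,0,0]
    - [0,0,0]
    - [0,0,0]
    - [0,0,0]
  offset:
    - [0.021,0.098,0]
    - [0.021,0.098,0]
    - [0.021,0.098,0]
    - [0.021,0.098,0]
    - [0.021,0.098,0]
    - [0.021,0.098,0]
    - [0.021,0.098,0]
    - [0.016,0.073,0]
    - [0.01,0.049,0]
  jaw: [-1,-1,-1,-1,-1,-1,-1,-1,-1]

```text
time: 10.15
eef_pos: [592.2, -66.5, 40.8]
ee_rot: [-2.443, -0.001, -0.209]
contact_force: [-1.7, -5.7, 0.8]
finger_gap: 0.002
```

Call:
apply_moves:
  rotation:
    - [0,0,0]
    - [0,0,0]
  offset:
    - [0.01,0.049,0]
    - [0.01,0.049,0]
  jaw: [-1,-1]

```text
time: 10.32
eef_pos: [592.6, -64.7, 40.8]
ee_rot: [-2.443, -0.001, -0.209]
contact_force: [-0.2, -4.9, 0.4]
finger_gap: 0.001
```

```bash
python3 front.py
```

```text
[[-40.70886301  -0.27074074  40.76493276]] [-0.15934334 -4.93819256  0.35282902] [-1.02702083  0.22772061  0.06555952] 10.3167
y range [-33.3  34.8]
-40 4 [-51.6 -48.7 -45.8 -42.9] [102. 102. 101. 101.]
-32 6 [-53.5 -52.8 -52.3 -50.7] [ 98. 101.  99.  97.]
-24 9 [-54.2 -51.8 -51.3 -49. ] [96. 99. 97. 97.]
-16 14 [-70.  -68.  -53.6 -53. ] [86. 81. 99. 99.]
-8 15 [-65.4 -63.2 -62.4 -59.6] [85. 83. 86. 84.]
0 13 [-60.8 -55.9 -53.6 -53.1] [ 84.  78. 101. 100.]
8 12 [-54.2 -52.7 -52.  -51.3] [100.  98. 100. 101.]
16 5 [-47.5 -46.7 -44.6 -44. ] [ 98. 102.  98.  99.]
32 6 [-54.4 -52.5 -51.6 -49.6] [87. 79. 86. 80.]
```

Front ≈ -54.5; about 4 mm to go. Small steps, checking force.

Call:
apply_moves:
  rotation:
    - [0,0,0]
    - [0,0,0]
    - [0,0,0]
  offset:
    - [0.008,0.037,0]
    - [0.008,0.037,0]
    - [0.008,0.037,0]
  jaw: [-1,-1,-1]

```text
time: 10.62
eef_pos: [593.1, -62.5, 40.8]
ee_rot: [-2.443, -0.001, -0.209]
contact_force: [-2.3, -4.7, 0.8]
finger_gap: 0.0
```

Call:
apply_moves:
  rotation:
    - [0,0,0]
    - [0,0,0]
  offset:
    - [0.005,0.024,0]
    - [0.005,0.024,0]
  jaw: [-1,-1]

```text
time: 10.78
eef_pos: [593.3, -61.5, 40.8]
ee_rot: [-2.443, -0.001, -0.209]
contact_force: [-1.4, -5.1, -0.2]
finger_gap: 0.0
```

Call:
apply_moves:
  rotation:
    - [0,0,0]
    - [0,0,0]
  offset:
    - [0.005,0.024,0]
    - [0,0,0]
  jaw: [-1,-1]

```text
time: 10.95
eef_pos: [593.5, -61.0, 40.8]
ee_rot: [-2.443, -0.001, -0.209]
contact_force: [-1.1, -5.0, 0.2]
finger_gap: 0.001
```

Call:
apply_moves:
  rotation:
    - [0,0,0]
    - [0,0,0]
  offset:
    - [0.005,0.024,0]
    - [0.005,0.024,0]
  jaw: [-1,-1]

```text
time: 11.12
eef_pos: [593.5, -60.6, 40.7]
ee_rot: [-2.444, -0.001, -0.209]
contact_force: [-2.9, -8.7, 2.1]
finger_gap: -0.002
```

Call:
apply_moves:
  rotation:
    - [0,0,0]
    - [0,0,0]
  offset:
    - [0.005,0.024,0]
    - [0.005,0.024,0]
  jaw: [-1,-1]

```text
time: 11.28
eef_pos: [593.6, -60.6, 40.7]
ee_rot: [-2.446, -0.001, -0.209]
contact_force: [-5.2, -13.0, 2.9]
finger_gap: 0.002
```

Call:
apply_moves:
  rotation:
    - [0,0,0]
  offset:
    - [0.005,0.024,0]
  jaw: [-1]

```text
time: 11.37
eef_pos: [593.7, -60.6, 40.7]
ee_rot: [-2.447, -0.001, -0.209]
contact_force: [-5.5, -14.5, 2.0]
finger_gap: -0.0
```

Call:
apply_moves:
  rotation:
    - [0,0,0]
    - [0,0,0]
    - [0,0,0]
    - [0,0,0]
  offset:
    - [0.005,0.024,0]
    - [0.005,0.024,0]
    - [0.005,0.024,0]
    - [0,0,0]
  jaw: [-1,-1,-1,-1]

```text
time: 11.7
eef_pos: [593.7, -60.6, 40.7]
ee_rot: [-2.449, -0.002, -0.209]
contact_force: [-8.6, -17.2, 3.1]
finger_gap: -0.001
```

```bash
python3 front.py
python3 - <<'E'
from h import *
im,d=arm.capture("side");f=cv2.resize(im[160:225,215:290,::-1],None,fx=8,fy=8,interpolation=cv2.INTER_CUBIC)
cv2.imwrite("pics/crop5.png",f)
E
```

```text
[[-36.47875842  -0.51299626  40.65211885]] [ -8.59469796 -17.15898788   3.11028225] [-2.0373357   1.07641328  0.55474143] 11.7
y range [-32.7  31.1]
-40 4 [-49.6 -48.6 -45.9 -42.9] [ 96. 105. 100. 101.]
-32 4 [-50.  -47.7 -47.1 -46.4] [ 98. 100.  99. 101.]
-24 7 [-48.9 -48.4 -46.  -45.4] [ 99.  98.  99. 100.]
-16 8 [-69.6 -50.1 -49.5 -47.8] [ 93. 100. 100. 101.]
-8 17 [-67.  -64.7 -64.2 -62.2] [98. 98. 96. 92.]
0 12 [-62.7 -60.5 -57.8 -55.6] [92. 90. 87. 83.]
8 8 [-49.2 -48.6 -46.9 -46.2] [ 97.  98.  98. 100.]
16 5 [-49.6 -47.4 -44.6 -43.9] [103. 101.  99. 103.]
32 2 [-49.6 -48.6] [80. 88.]
```

View pics/crop5.png

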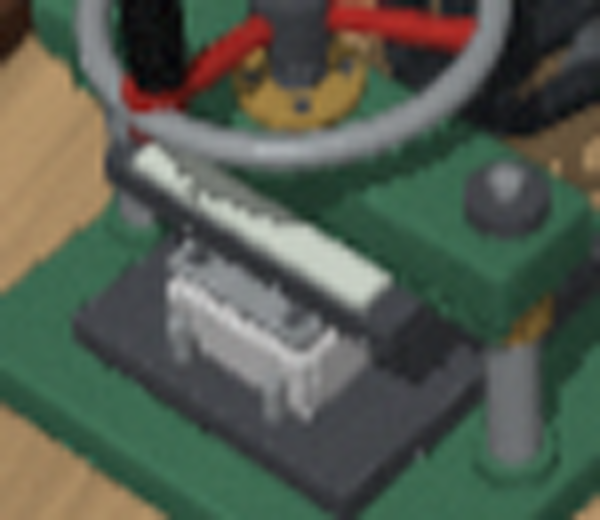

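Call:
apply_moves:
  rotation:
    - [0,0,0]
    - [0,0,0]
    - [0,0,0]
    - [0,0,0]
    - [0,0,0]
    - [0,0,0]
    - [0,0,0]
    - [0,0,0]
    - [0,0,0]
    - [0,0,0]
    - [0,0,0]
    - [0,0,0]
  offset:
    - [-0.03,-0.15,0]
    - [-0.03,-0.15,0]
    - [-0.03,-0.15,0.05]
    - [-0.1,-0.47,0.5]
    - [-0.1,-0.47,0.57]
    - [-0.1,-0.47,0.57]
    - [-0.1,-0.47,0.57]
    - [-0.1,-0.47,0.57]
    - [-0.1,-0.47,0.57]
    - [-0.1,-0.47,0.57]
    - [-0.1,-0.47,0.57]
    - [-0.1,-0.47,0.57]
  jaw: [-1,-1,-1,-1,-1,-1,-1,-1,-1,-1,-1,-1]

```text
time: 12.8
eef_pos: [574.2, -151.0, 145.0]
ee_rot: [-2.442, -0.001, -0.209]
contact_force: [-0.1, 0.1, -0.5]
finger_gap: 0.001
```

Call:
apply_moves:
  rotation:
    - [0,0,0]
    - [0,0,0]
    - [0,0,0]
    - [-0.713,0.151,0]
    - [-0.713,0.151,0]
    - [-0.713,0.151,0]
    - [-0.713,0.151,0]
    - [-0.713,0.151,0]
    - [-0.713,0.151,0]
    - [-0.713,0.151,0]
    - [-0.713,0.151,0]
    - [-0.713,0.151,0]
    - [-0.713,0.151,0]
    - [-0.713,0.151,0]
    - [-0.713,0.151,0]
    - [0,0,0]
  offset:
    - [0,0,0.9]
    - [0,0,0.9]
    - [0,0,0.9]
    - [0,0,0.9]
    - [0,0,0.9]
    - [0,0,0.9]
    - [0,0,0.9]
    - [0,0,0.9]
    - [0,0,0.9]
    - [0,0,0.9]
    - [0,0,0.9]
    - [0,0,0.9]
    - [0,0,0]
    - [0,0,0]
    - [0,0,0]
    - [0,0,0]
  jaw: [0.3,0.3,0.3,0.3,0.3,0.3,0.3,0.3,0.3,0.3,0.3,0.3,0.3,0.3,0.3,0.3]

```text
time: 14.13
eef_pos: [574.4, -148.0, 361.2]
ee_rot: [3.141, -0.002, -0.206]
contact_force: [0.5, 0.4, 0.9]
finger_gap: 0.649
```

Run:
```python
from h import *
print(need(tool(0),wp([64,-2.6,360])),arm.read_state()["q"])
for n in("top","side"):
    im,d=arm.capture(n)
    m=np.zeros((420,560),bool);m[110:235,225:350]=1
    q=rp(cloud(n,d,m));k=(q[:,2]>262)&(q[:,2]<300)&(q[:,0]>30)&(q[:,0]<100)&(abs(q[:,1])<40);print(n,k.sum(),q[k].mean(0),q[k].min(0),q[k].max(0))
```

```text
(array([ 0.01259422,  0.02157037, -0.03148645]), array([ 2.11156345,  9.26557771, -0.05829798])) [-4.55710786e-01  1.54558864e-01  1.28361391e+00 -1.43982581e-04
  1.70142675e+00 -2.49452273e-01]
top 72 [ 61.38480424  -2.57679091 281.94001581] [ 52.37694147 -14.09329224 262.31957831] [ 71.15640834   4.75498249 291.51031838]
side 75 [ 65.81728466  -2.83345209 278.42423351] [ 53.12411114 -14.650803   262.60047901] [ 73.71034863   5.26422094 291.25705762]
```

Call:
apply_moves:
  rotation:
    - [0,0,0]
    - [0,0,0]
    - [0,0,0]
    - [0,0,0]
    - [0,0,0]
    - [0,0,0]
    - [0,0,0]
    - [0,0,0]
    - [0,0,0]
    - [0,0,0]
    - [0,0,0]
    - [0,0,0]
    - [0,0,0]
    - [0,0,0]
  offset:
    - [0.182,0.77,0]
    - [0.182,0.77,0]
    - [0.182,0.77,0]
    - [0.182,0.77,0]
    - [0.182,0.77,0]
    - [0.182,0.77,0]
    - [0.182,0.77,0]
    - [0.182,0.77,0]
    - [0.182,0.77,0]
    - [0.182,0.77,0]
    - [0.182,0.77,0]
    - [0.182,0.77,0]
    - [0,0,0]
    - [0,0,0]
  jaw: [0.3,0.3,0.3,0.3,0.3,0.3,0.3,0.3,0.3,0.3,0.3,0.3,0.3,0.3]

```text
time: 15.4
eef_pos: [617.8, 34.6, 358.9]
ee_rot: [-3.14, 0.001, -0.209]
contact_force: [0.5, -0.1, 0.1]
finger_gap: 0.648
```

Run:
```python
from h import *
s=arm.read_state();t=s["eef_pos"];print(t,rp(t),s["ee_rot"],s["time"])
P=[]
for n in("top","side"):
    im,d=arm.capture(n);m=np.zeros((420,560),bool)
    c0=w2px(n,t)[0].astype(int);m[max(0,c0[0]-60):c0[0]+60,c0[1]-60:c0[1]+60]=1
    q=rp(cloud(n,d,m))-np.r_[rp(t)[0,:2],0]
    k=(abs(q[:,0])<80)&(abs(q[:,1])<80)&(q[:,2]>265)&(q[:,2]<500);q=q[k]
    for z in range(265,480,8):
        j=(q[:,2]>=z)&(q[:,2]<z+8)
        if j.any():print(n,z,j.sum(),np.c_[q[j].min(0),q[j].max(0)][:2].round().tolist())
    P.append(cv2.resize(im[c0[0]-45:c0[0]+35,c0[1]-40:c0[1]+40,::-1],(390,390),interpolation=cv2.INTER_CUBIC))
cv2.imwrite("pics/crop6.png",np.hstack(P))
```

```text
[617.81990445  34.61671189 358.94722404] [[ 61.65417635  -4.33420552 358.94722404]] [-3.14041684e+00  1.18255321e-03 -2.08717644e-01] 15.4
top 457 11 [[-16.0, 18.0], [25.0, 35.0]]
top 465 37 [[-16.0, 18.0], [18.0, 34.0]]
top 473 18 [[-16.0, 16.0], [19.0, 31.0]]
side 265 15 [[-1.0, 11.0], [-5.0, 8.0]]
side 273 17 [[-7.0, 11.0], [-10.0, 8.0]]
side 281 31 [[-9.0, 13.0], [-12.0, 7.0]]
side 289 3 [[-0.0, 5.0], [-3.0, 4.0]]
side 393 10 [[-6.0, 8.0], [-30.0, 35.0]]
side 401 33 [[-8.0, 13.0], [-40.0, 41.0]]
side 409 47 [[-12.0, 14.0], [-35.0, 42.0]]
side 417 48 [[-8.0, 13.0], [-41.0, 44.0]]
side 425 45 [[-12.0, 12.0], [-41.0, 42.0]]
side 433 38 [[-12.0, 13.0], [-35.0, 42.0]]
side 441 57 [[-10.0, 14.0], [-60.0, 59.0]]
side 449 83 [[-11.0, 15.0], [-60.0, 61.0]]
side 457 72 [[-11.0, 17.0], [-60.0, 63.0]]
side 465 109 [[-13.0, 19.0], [-64.0, 64.0]]
side 473 104 [[-12.0, 19.0], [-63.0, 66.0]]
```

View pics/crop6.png

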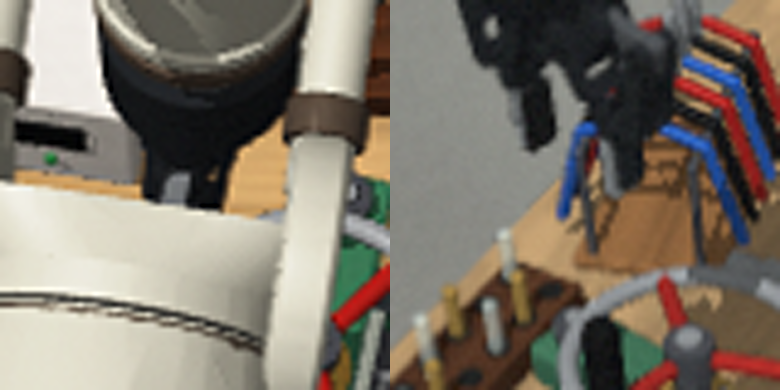

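Call:
apply_moves:
  rotation:
    - [0,0,0]
    - [0,0,0]
    - [0,0,0]
    - [0,0,0]
    - [0,0,0]
    - [0,0,0]
    - [0,0,0]
    - [0,0,0]
    - [0,0,0]
  offset:
    - [0.06,0.04,-0.7]
    - [0.06,0.04,-0.7]
    - [0,0,-0.7]
    - [0,0,-0.7]
    - [0,0,-0.7]
    - [0,0,-0.7]
    - [0,0,-0.7]
    - [0,0,-0.7]
    - [0,0,0]
  jaw: [0.3,0.3,0.3,0.3,0.3,0.3,0.3,0.3,0.3]

```text
time: 16.25
eef_pos: [618.4, 35.8, 243.5]
ee_rot: [-3.141, 0.007, -0.21]
contact_force: [-1.1, 1.2, 0.3]
finger_gap: 0.651
```

Call:
apply_moves:
  rotation:
    - [0,0,0]
    - [0,0,0]
    - [0,0,0]
    - [0,0,0]
    - [0,0,0]
  offset:
    - [0,0,-0.4]
    - [0,0,-0.4]
    - [0,0,-0.4]
    - [0,0,-0.4]
    - [0,0,0]
  jaw: [0.3,0.3,0.3,0.3,0.3]

```text
time: 16.67
eef_pos: [619.2, 37.0, 212.7]
ee_rot: [-3.141, 0.004, -0.208]
contact_force: [-0.2, 0.4, -0.4]
finger_gap: 0.653
```

Run:
```python
from h import *
s=arm.read_state();t=s["eef_pos"];print(t,rp(t),s["contact_force"],s["time"])
n="side";im,d=arm.capture(n)
c0=w2px(n,t+[0,0,60])[0].astype(int)
cv2.imwrite("pics/crop7.png",cv2.resize(im[c0[0]-45:c0[0]+45,c0[1]-45:c0[1]+45,::-1],(540,540),interpolation=cv2.INTER_CUBIC))
```

```text
[619.20078124  36.95931639 212.74528218] [[ 64.23213374  -5.19951024 212.74528218]] [-0.15689721  0.37687093 -0.43276941] 16.6667
```

View pics/crop7.png

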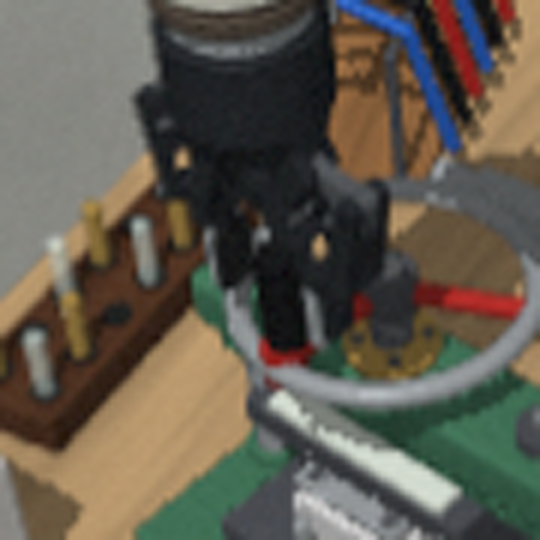

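Call:
apply_moves:
  rotation:
    - [0,0,0]
    - [0,0,0]
    - [0,0,0]
    - [0,0,0]
    - [0,0,0]
    - [0,0,0]
    - [0,0,0]
    - [0,0,0]
  offset:
    - [0,0,0]
    - [0,0,0]
    - [0,0,0]
    - [0,0,0]
    - [0,0,0]
    - [0,0,0]
    - [0,0,0]
    - [0,0,0]
  jaw: [-1,-1,-1,-1,-1,-1,-1,-1]
  force: 60

```text
time: 17.38
eef_pos: [621.2, 36.8, 216.0]
ee_rot: [-3.141, -0.002, -0.208]
contact_force: [4.6, -0.5, 4.1]
finger_gap: 0.237
```

```bash
cat > st.py <<'E'
from h import *
import sys
s=arm.read_state();t=s["eef_pos"];p=rp(t)[0];ph=np.arctan2(p[1],p[0])
r=np.array([p[0],p[1]])/np.hypot(*p[:2]);c,sn=np.cos(PSI),np.sin(PSI)
f=s["contact_force"];fp=np.array([f[0]*c+f[1]*sn,-f[0]*sn+f[1]*c])
print("t",s["time"],"angle mod",(np.pi-ph)%(2*np.pi),"rad",np.hypot(*p[:2]).round(1),"z",t[2].round(1),"F rad",(fp@r).round(1),"F resist",(-(fp@np.array([r[1],-r[0]]))).round(1),"q",s["q"].round(2),"gap",s["finger_gap"])
if len(sys.argv)>1:
    a,b,n=map(float,sys.argv[1:4]);A=np.linspace(a,b,int(n)+1);th=np.pi-A+PSI
    P=np.c_[64*np.cos(th),64*np.sin(th),-1.592*A]/20;print("["+", ".join("[%.3f, %.3f, %.3f]"%tuple(x) for x in np.diff(P,axis=0))+"]")
E
python3 st.py 3.22 5.22 20; python3 st.py 5.22 7.22 20|tail -1
```

```text
t 17.3833 angle mod 3.2527957096211915 rad 64.9 z 216.0 F rad 1.0 F resist -4.5 q [-0.14  0.27  1.44  0.    1.44  0.07] gap 0.2370599541025327
[[0.302, -0.106, -0.008], [0.290, -0.135, -0.008], [0.275, -0.164, -0.008], [0.257, -0.190, -0.008], [0.237, -0.215, -0.008], [0.214, -0.238, -0.008], [0.189, -0.258, -0.008], [0.163, -0.275, -0.008], [0.134, -0.290, -0.008], [0.105, -0.302, -0.008], [0.074, -0.311, -0.008], [0.043, -0.317, -0.008], [0.011, -0.320, -0.008], [-0.021, -0.319, -0.008], [-0.053, -0.315, -0.008], [-0.084, -0.309, -0.008], [-0.115, -0.299, -0.008], [-0.144, -0.286, -0.008], [-0.172, -0.270, -0.008], [-0.198, -0.251, -0.008]]
[[-0.222, -0.230, -0.008], [-0.244, -0.207, -0.008], [-0.263, -0.182, -0.008], [-0.280, -0.155, -0.008], [-0.294, -0.126, -0.008], [-0.305, -0.096, -0.008], [-0.313, -0.065, -0.008], [-0.318, -0.033, -0.008], [-0.320, -0.001, -0.008], [-0.318, 0.031, -0.008], [-0.314, 0.062, -0.008], [-0.306, 0.093, -0.008], [-0.295, 0.123, -0.008], [-0.281, 0.152, -0.008], [-0.265, 0.179, -0.008], [-0.246, 0.205, -0.008], [-0.224, 0.228, -0.008], [-0.200, 0.250, -0.008], [-0.174, 0.268, -0.008], [-0.146, 0.284, -0.008]]
```

Call:
apply_moves:
  rotation:
    - [0,0,0]
    - [0,0,0]
    - [0,0,0]
    - [0,0,0]
    - [0,0,0]
    - [0,0,0]
    - [0,0,0]
    - [0,0,0]
    - [0,0,0]
    - [0,0,0]
    - [0,0,0]
    - [0,0,0]
    - [0,0,0]
    - [0,0,0]
    - [0,0,0]
    - [0,0,0]
    - [0,0,0]
    - [0,0,0]
    - [0,0,0]
    - [0,0,0]
  offset:
    - [0.302,-0.106,-0.008]
    - [0.29,-0.135,-0.008]
    - [0.275,-0.164,-0.008]
    - [0.257,-0.19,-0.008]
    - [0.237,-0.215,-0.008]
    - [0.214,-0.238,-0.008]
    - [0.189,-0.258,-0.008]
    - [0.163,-0.275,-0.008]
    - [0.134,-0.29,-0.008]
    - [0.105,-0.302,-0.008]
    - [0.074,-0.311,-0.008]
    - [0.043,-0.317,-0.008]
    - [0.011,-0.32,-0.008]
    - [-0.021,-0.319,-0.008]
    - [-0.053,-0.315,-0.008]
    - [-0.084,-0.309,-0.008]
    - [-0.115,-0.299,-0.008]
    - [-0.144,-0.286,-0.008]
    - [-0.172,-0.27,-0.008]
    - [-0.198,-0.251,-0.008]
  jaw: [-1,-1,-1,-1,-1,-1,-1,-1,-1,-1,-1,-1,-1,-1,-1,-1,-1,-1,-1,-1]

```text
time: 19.05
eef_pos: [653.1, -65.3, 212.9]
ee_rot: [-3.137, -0.006, -0.207]
contact_force: [11.2, 2.7, 2.9]
finger_gap: 0.236
```

```bash
python3 st.py
```

```text
t 19.05 angle mod 5.1623606635074655 rad 66.2 z 212.9 F rad 7.2 F resist 9.0 q [-0.29  0.35  1.34  0.    1.45 -0.08] gap 0.23579503285235076
```

Call:
apply_moves:
  rotation:
    - [0,0,0]
    - [0,0,0]
    - [0,0,0]
    - [0,0,0]
    - [0,0,0]
    - [0,0,0]
    - [0,0,0]
    - [0,0,0]
    - [0,0,0]
    - [0,0,0]
    - [0,0,0]
    - [0,0,0]
    - [0,0,0]
    - [0,0,0]
    - [0,0,0]
    - [0,0,0]
    - [0,0,0]
    - [0,0,0]
    - [0,0,0]
    - [0,0,0]
  offset:
    - [-0.222,-0.23,-0.008]
    - [-0.244,-0.207,-0.008]
    - [-0.263,-0.182,-0.008]
    - [-0.28,-0.155,-0.008]
    - [-0.294,-0.126,-0.008]
    - [-0.305,-0.096,-0.008]
    - [-0.313,-0.065,-0.008]
    - [-0.318,-0.033,-0.008]
    - [-0.32,-0.001,-0.008]
    - [-0.318,0.031,-0.008]
    - [-0.314,0.062,-0.008]
    - [-0.306,0.093,-0.008]
    - [-0.295,0.123,-0.008]
    - [-0.281,0.152,-0.008]
    - [-0.265,0.179,-0.008]
    - [-0.246,0.205,-0.008]
    - [-0.224,0.228,-0.008]
    - [-0.2,0.25,-0.008]
    - [-0.174,0.268,-0.008]
    - [-0.146,0.284,-0.008]
  jaw: [-1,-1,-1,-1,-1,-1,-1,-1,-1,-1,-1,-1,-1,-1,-1,-1,-1,-1,-1,-1]

```text
time: 20.72
eef_pos: [545.9, -52.5, 209.7]
ee_rot: [3.14, -0.006, -0.209]
contact_force: [7.7, -5.8, 1.3]
finger_gap: 0.232
```

```bash
python3 st.py 7.22 8.02 8; for a in 8.02 8.22 8.42 8.62 8.82 9.02 9.22 9.42 9.62 9.82 10.02; do python3 st.py $a $(python3 -c "print($a+.2)") 4|tail -1; done
```

```text
t 20.7167 angle mod 0.8942785214860081 rad 61.5 z 209.7 F rad -4.2 F resist 8.7 q [-0.32  0.08  1.66 -0.    1.4  -0.11] gap 0.2317641654654607
[[-0.117, 0.298, -0.008], [-0.087, 0.308, -0.008], [-0.056, 0.315, -0.008], [-0.024, 0.319, -0.008], [0.008, 0.320, -0.008], [0.040, 0.317, -0.008], [0.071, 0.312, -0.008], [0.102, 0.303, -0.008]]
[[0.062, 0.147, -0.004], [0.070, 0.144, -0.004], [0.077, 0.140, -0.004], [0.084, 0.136, -0.004]]
[[0.090, 0.132, -0.004], [0.097, 0.127, -0.004], [0.103, 0.122, -0.004], [0.109, 0.117, -0.004]]
[[0.115, 0.111, -0.004], [0.120, 0.106, -0.004], [0.125, 0.099, -0.004], [0.130, 0.093, -0.004]]
[[0.135, 0.086, -0.004], [0.139, 0.080, -0.004], [0.143, 0.073, -0.004], [0.146, 0.065, -0.004]]
[[0.149, 0.058, -0.004], [0.152, 0.050, -0.004], [0.154, 0.043, -0.004], [0.156, 0.035, -0.004]]
[[0.158, 0.027, -0.004], [0.159, 0.019, -0.004], [0.160, 0.011, -0.004], [0.160, 0.003, -0.004]]
[[0.160, -0.005, -0.004], [0.159, -0.013, -0.004], [0.159, -0.021, -0.004], [0.157, -0.028, -0.004]]
[[0.156, -0.036, -0.004], [0.154, -0.044, -0.004], [0.151, -0.052, -0.004], [0.149, -0.059, -0.004]]
[[0.145, -0.067, -0.004], [0.142, -0.074, -0.004], [0.138, -0.081, -0.004], [0.134, -0.088, -0.004]]
[[0.129, -0.094, -0.004], [0.124, -0.100, -0.004], [0.119, -0.107, -0.004], [0.114, -0.112, -0.004]]
[[0.108, -0.118, -0.004], [0.102, -0.123, -0.004], [0.096, -0.128, -0.004], [0.089, -0.133, -0.004]]
```

Call:
apply_moves:
  rotation:
    - [0,0,0]
    - [0,0,0]
    - [0,0,0]
    - [0,0,0]
    - [0,0,0]
    - [0,0,0]
    - [0,0,0]
    - [0,0,0]
  offset:
    - [-0.117,0.298,-0.008]
    - [-0.087,0.308,-0.008]
    - [-0.056,0.315,-0.008]
    - [-0.024,0.319,-0.008]
    - [0.008,0.32,-0.008]
    - [0.04,0.317,-0.008]
    - [0.071,0.312,-0.008]
    - [0.102,0.303,-0.008]
  jaw: [-1,-1,-1,-1,-1,-1,-1,-1]

```text
time: 21.38
eef_pos: [543.1, -3.9, 208.3]
ee_rot: [3.137, -0.002, -0.209]
contact_force: [1.0, -10.6, 5.5]
finger_gap: 0.236
```

Call:
apply_moves:
  rotation:
    - [0,0,0]
    - [0,0,0]
    - [0,0,0]
    - [0,0,0]
  offset:
    - [0.062,0.147,-0.004]
    - [0.07,0.144,-0.004]
    - [0.077,0.14,-0.004]
    - [0.084,0.136,-0.004]
  jaw: [-1,-1,-1,-1]

```text
time: 21.72
eef_pos: [548.3, 7.5, 208.0]
ee_rot: [3.137, 0.0, -0.209]
contact_force: [-2.1, -9.6, 7.3]
finger_gap: 0.237
```

Call:
apply_moves:
  rotation:
    - [0,0,0]
    - [0,0,0]
    - [0,0,0]
    - [0,0,0]
  offset:
    - [0.09,0.132,-0.004]
    - [0.097,0.127,-0.004]
    - [0.103,0.122,-0.004]
    - [0.109,0.117,-0.004]
  jaw: [-1,-1,-1,-1]

```text
time: 22.05
eef_pos: [555.7, 17.7, 207.7]
ee_rot: [3.137, 0.002, -0.209]
contact_force: [-3.8, -7.7, 7.7]
finger_gap: 0.235
```

Call:
apply_moves:
  rotation:
    - [0,0,0]
    - [0,0,0]
    - [0,0,0]
    - [0,0,0]
  offset:
    - [0.115,0.111,-0.004]
    - [0.12,0.106,-0.004]
    - [0.125,0.099,-0.004]
    - [0.13,0.093,-0.004]
  jaw: [-1,-1,-1,-1]

```text
time: 22.38
eef_pos: [565.1, 26.4, 207.4]
ee_rot: [3.138, 0.003, -0.209]
contact_force: [-6.2, -7.1, 8.3]
finger_gap: 0.236
```

Call:
apply_moves:
  rotation:
    - [0,0,0]
    - [0,0,0]
    - [0,0,0]
    - [0,0,0]
  offset:
    - [0.135,0.086,-0.004]
    - [0.139,0.08,-0.004]
    - [0.143,0.073,-0.004]
    - [0.146,0.065,-0.004]
  jaw: [-1,-1,-1,-1]

```text
time: 22.72
eef_pos: [576.0, 33.0, 207.1]
ee_rot: [3.139, 0.004, -0.209]
contact_force: [-6.8, -5.1, 10.2]
finger_gap: 0.239
```

Call:
apply_moves:
  rotation:
    - [0,0,0]
    - [0,0,0]
    - [0,0,0]
    - [0,0,0]
  offset:
    - [0.149,0.058,-0.004]
    - [0.152,0.05,-0.004]
    - [0.154,0.043,-0.004]
    - [0.156,0.035,-0.004]
  jaw: [-1,-1,-1,-1]

```text
time: 23.05
eef_pos: [587.9, 37.3, 206.8]
ee_rot: [3.139, 0.005, -0.208]
contact_force: [-9.9, -2.9, 11.4]
finger_gap: 0.236
```

```bash
cat > an.py <<'E'
import numpy as np,sys
from scipy.optimize import least_squares
D=np.array(eval(open('log.txt').read().join(['[',']'])),float)
f=least_squares(lambda c:np.hypot(D[:,0]-c[0],D[:,1]-c[1])-c[2],[602,-25,64]);c=f.x;print("centre",c)
th=np.unwrap(np.arctan2(D[:,1]-c[1],D[:,0]-c[0]));A=np.pi+1.362-th;A=A-A[0]+((A[0])%(2*np.pi))
r=np.c_[np.cos(th),np.sin(th)];tan=np.c_[np.sin(th),-np.cos(th)]
Ft=-(D[:,2:4]*tan).sum(1);Fr=(D[:,2:4]*r).sum(1)
for a,x,y in zip(A,Ft,Fr):print(round(a,3),round(x,2),round(y,2))
E
cat > log.txt <<'E'
[621.2,36.8,4.6,-.5],[653.1,-65.3,11.2,2.7],[545.9,-52.5,7.7,-5.8],[543.1,-3.9,1,-10.6],[548.3,7.5,-2.1,-9.6],[555.7,17.7,-3.8,-7.7],[565.1,26.4,-6.2,-7.1],[576,33,-6.8,-5.1],[587.9,37.3,-9.9,-2.9],
E
python3 an.py
```

```text
centre [603.59261555 -24.74680946  64.00394742]
3.211 -4.56 0.78
5.19 9.19 6.95
7.197 8.56 -4.42
7.977 9.7 -4.4
8.173 9.35 -3.02
8.37 8.28 -2.26
8.571 9.22 -1.94
8.77 8.33 -1.67
8.968 10.31 -0.38
```

Call:
apply_moves:
  rotation:
    - [0,0,0]
    - [0,0,0]
  offset:
    - [0.158,0.027,-0.004]
    - [0.159,0.019,-0.004]
  jaw: [-1,-1]

```text
time: 23.22
eef_pos: [594.0, 38.5, 206.6]
ee_rot: [3.14, 0.005, -0.208]
contact_force: [-9.3, -2.7, 11.9]
finger_gap: 0.234
```

Call:
apply_moves:
  rotation:
    - [0,0,0]
    - [0,0,0]
  offset:
    - [0.16,0.011,-0.004]
    - [0.16,0.003,-0.004]
  jaw: [-1,-1]

```text
time: 23.38
eef_pos: [600.3, 39.2, 206.5]
ee_rot: [3.141, 0.006, -0.208]
contact_force: [-9.8, -1.0, 11.2]
finger_gap: 0.233
```

Call:
apply_moves:
  rotation:
    - [0,0,0]
    - [0,0,0]
  offset:
    - [0.16,-0.005,-0.004]
    - [0.159,-0.013,-0.004]
  jaw: [-1,-1]

```text
time: 23.55
eef_pos: [606.5, 39.2, 206.3]
ee_rot: [3.141, 0.006, -0.208]
contact_force: [-10.4, -0.3, 11.8]
finger_gap: 0.241
```

Call:
apply_moves:
  rotation:
    - [0,0,0]
    - [0,0,0]
  offset:
    - [0.159,-0.021,-0.004]
    - [0.157,-0.028,-0.004]
  jaw: [-1,-1]

```text
time: 23.72
eef_pos: [612.8, 38.6, 206.2]
ee_rot: [-3.141, 0.007, -0.208]
contact_force: [-10.1, 1.9, 12.7]
finger_gap: 0.238
```

Call:
apply_moves:
  rotation:
    - [0,0,0]
    - [0,0,0]
  offset:
    - [0.156,-0.036,-0.004]
    - [0.154,-0.044,-0.004]
  jaw: [-1,-1]

```text
time: 23.88
eef_pos: [618.9, 37.4, 206.0]
ee_rot: [-3.141, 0.007, -0.208]
contact_force: [-10.5, 2.3, 12.1]
finger_gap: 0.239
```

Call:
apply_moves:
  rotation:
    - [0,0,0]
    - [0,0,0]
  offset:
    - [0.151,-0.052,-0.004]
    - [0.149,-0.059,-0.004]
  jaw: [-1,-1]

```text
time: 24.05
eef_pos: [624.8, 35.6, 205.9]
ee_rot: [-3.14, 0.007, -0.207]
contact_force: [-10.6, 4.1, 12.3]
finger_gap: 0.236
```

Call:
apply_moves:
  rotation:
    - [0,0,0]
    - [0,0,0]
  offset:
    - [0.145,-0.067,-0.004]
    - [0.142,-0.074,-0.004]
  jaw: [-1,-1]

```text
time: 24.22
eef_pos: [630.6, 33.3, 205.7]
ee_rot: [-3.139, 0.007, -0.207]
contact_force: [-10.6, 5.4, 12.2]
finger_gap: 0.237
```

Call:
apply_moves:
  rotation:
    - [0,0,0]
    - [0,0,0]
  offset:
    - [0.138,-0.081,-0.004]
    - [0.134,-0.088,-0.004]
  jaw: [-1,-1]

```text
time: 24.38
eef_pos: [636.1, 30.4, 205.6]
ee_rot: [-3.138, 0.007, -0.207]
contact_force: [-9.9, 7.3, 12.4]
finger_gap: 0.238
```

```bash
cat >> log.txt <<'E'
[594,38.5,-9.3,-2.7],[600.3,39.2,-9.8,-1],[606.5,39.2,-10.4,-.3],[612.8,38.6,-10.1,1.9],[618.9,37.4,-10.5,2.3],[624.8,35.6,-10.6,4.1],
E
python3 an.py|tail -8; python3 st.py; python3 st.py 9.82 10.42 12|tail -1
```

```text
8.77 8.33 -1.67
8.968 10.31 -0.38
9.066 9.6 -1.28
9.165 9.84 -0.5
9.261 10.38 -0.77
9.36 10.27 0.43
9.458 10.75 -0.28
9.554 11.36 0.35
t 24.3833 angle mod 3.501662257128473 rad 65.5 z 205.6 F rad 0.8 F resist 12.3 q [-0.14  0.32  1.39  0.    1.44  0.06] gap 0.23832794421270534
[[0.129, -0.094, -0.004], [0.124, -0.100, -0.004], [0.119, -0.107, -0.004], [0.114, -0.112, -0.004], [0.108, -0.118, -0.004], [0.102, -0.123, -0.004], [0.096, -0.128, -0.004], [0.089, -0.133, -0.004], [0.082, -0.137, -0.004], [0.076, -0.141, -0.004], [0.068, -0.145, -0.004], [0.061, -0.148, -0.004]]
```

Call:
apply_moves:
  rotation:
    - [0,0,0]
    - [0,0,0]
  offset:
    - [0.129,-0.094,-0.004]
    - [0.124,-0.1,-0.004]
  jaw: [-1,-1]

```text
time: 24.55
eef_pos: [641.3, 27.0, 205.4]
ee_rot: [-3.138, 0.007, -0.207]
contact_force: [-9.8, 8.1, 12.6]
finger_gap: 0.234
```

Call:
apply_moves:
  rotation:
    - [0,0,0]
    - [0,0,0]
  offset:
    - [0.119,-0.107,-0.004]
    - [0.114,-0.112,-0.004]
  jaw: [-1,-1]

```text
time: 24.72
eef_pos: [646.1, 23.1, 205.3]
ee_rot: [-3.137, 0.007, -0.207]
contact_force: [-10.0, 9.2, 12.3]
finger_gap: 0.236
```

Call:
apply_moves:
  rotation:
    - [0,0,0]
    - [0,0,0]
  offset:
    - [0.108,-0.118,-0.004]
    - [0.102,-0.123,-0.004]
  jaw: [-1,-1]

```text
time: 24.88
eef_pos: [650.5, 18.8, 205.1]
ee_rot: [-3.136, 0.006, -0.206]
contact_force: [-8.3, 11.3, 9.7]
finger_gap: 0.234
```

```bash
cat >> log.txt <<'E'
[630.6,33.3,-10.6,5.4],[636.1,30.4,-9.9,7.3],[641.3,27,-9.8,8.1],[646.1,23.1,-10,9.2],[650.5,18.8,-8.3,11.3],
E
cat >> an.py <<'E'
a,F=A[1:],Ft[1:]
for nm,fx in(("free",None),("slope3.7",3.7)):
    g=lambda p:p[0]+(fx or p[2])*np.maximum(a-p[1],0)-F
    s=min((least_squares(g,[9.2,x0,3.7][:2 if fx else 3]) for x0 in(8.6,9,9.4)),key=lambda s:s.cost)
    cov=np.linalg.inv(s.jac.T@s.jac)*2*s.cost/(len(a)-len(s.x));print(nm,s.x.round(3),np.sqrt(np.diag(cov)).round(3),"rms",np.sqrt(2*s.cost/len(a)).round(2))
E
python3 an.py|tail -8;python3 st.py
```

```text
9.554 11.36 0.35
9.651 11.89 0.42
9.749 12.24 1.26
9.846 12.69 0.78
9.942 13.59 0.24
10.038 13.93 1.61
free [8.948 8.886 3.964] [0.187 0.089 0.426] rms 0.46
slope3.7 [8.948 8.842] [0.184 0.063] rms 0.46
t 24.8833 angle mod 3.78283179271222 rad 66.1 z 205.1 F rad 1.2 F resist 14.0 q [-0.16  0.35  1.35  0.01  1.44  0.05] gap 0.23362176066995313
```

Call:
apply_moves:
  rotation:
    - [0,0,0]
    - [0,0,0]
  offset:
    - [0.096,-0.128,-0.004]
    - [0.089,-0.133,-0.004]
  jaw: [-1,-1]

```text
time: 25.05
eef_pos: [654.5, 14.1, 205.0]
ee_rot: [-3.135, 0.006, -0.206]
contact_force: [-6.3, 12.5, 10.4]
finger_gap: 0.231
```

Call:
apply_moves:
  rotation:
    - [0,0,0]
    - [0,0,0]
  offset:
    - [0.082,-0.137,-0.004]
    - [0.076,-0.141,-0.004]
  jaw: [-1,-1]

```text
time: 25.22
eef_pos: [658.0, 9.0, 204.9]
ee_rot: [-3.134, 0.005, -0.206]
contact_force: [-5.8, 12.9, 10.0]
finger_gap: 0.235
```

Call:
apply_moves:
  rotation:
    - [0,0,0]
  offset:
    - [0.068,-0.145,-0.004]
  jaw: [-1]

```text
time: 25.3
eef_pos: [659.5, 6.3, 204.8]
ee_rot: [-3.133, 0.005, -0.206]
contact_force: [-4.1, 15.1, 9.6]
finger_gap: 0.231
```

```bash
cat >> log.txt <<'E'
[654.5,14.1,-6.3,12.5],[658,9,-5.8,12.9],[659.5,6.3,-4.1,15.1],
E
python3 an.py|sed -n '1p;14,$p';python3 st.py
```

```text
centre [603.59390951 -24.74500942  64.00352424]
9.36 10.27 0.43
9.457 10.75 -0.28
9.554 11.36 0.35
9.651 11.89 0.42
9.749 12.24 1.26
9.846 12.69 0.77
9.942 13.59 0.24
10.039 13.93 1.61
10.135 13.76 2.57
10.232 14.02 1.87
10.28 15.19 3.75
free [8.948 8.897 4.054] [0.184 0.079 0.303] rms 0.45
slope3.7 [8.948 8.826] [0.186 0.061] rms 0.47
t 25.3 angle mod 4.016327734933673 rad 66.5 z 204.8 F rad 3.5 F resist 15.3 q [-0.18  0.37  1.32  0.01  1.45  0.03] gap 0.2310581009262728
```

Call:
apply_moves:
  rotation:
    - [0,0,0]
    - [0,0,0]
    - [0,0,0]
    - [0,0,0]
    - [0,0,0]
  offset:
    - [0.061,-0.148,-0.004]
    - [0.053,-0.151,-0.004]
    - [0.045,-0.154,-0.004]
    - [0,0,0]
    - [0,0,0]
  jaw: [-1,-1,-1,-1,-1]

```text
time: 25.72
eef_pos: [663.7, -2.8, 204.6]
ee_rot: [-3.133, 0.002, -0.206]
contact_force: [-0.4, 12.6, 8.1]
finger_gap: 0.237
```

Run:
```python
from h import *
s=arm.read_state();t=s["eef_pos"];print(t,s["contact_force"],np.pi+1.362-np.arctan2(t[1]+24.745,t[0]-603.594)+2*np.pi)
```

```text
[663.70880828  -2.84739977 204.56368449] [-0.43028051 12.56047914  8.14755921] 10.437453618709599
```

Call:
apply_moves:
  rotation:
    - [0,0,0]
    - [0,0,0]
    - [0,0,0]
  offset:
    - [-0.022,0.06,0.04]
    - [-0.022,0.06,0.04]
    - [0,0,0]
  jaw: [-1,-1,-1]

```text
time: 25.97
eef_pos: [663.6, -2.8, 204.7]
ee_rot: [-3.137, -0.0, -0.207]
contact_force: [5.4, 5.3, 0.4]
finger_gap: 0.232
```

Run:
```python
from h import *
s=arm.read_state();t=s["eef_pos"];print(t,s["contact_force"],np.pi+1.362-np.arctan2(t[1]+24.745,t[0]-603.594)+2*np.pi)
```

```text
[663.60650538  -2.8262144  204.66878039] [5.42655898 5.28267682 0.38134721] 10.43659401056567
```

Call:
apply_moves:
  rotation:
    - [0,0,0]
    - [0,0,0]
    - [0,0,0]
    - [0,0,0]
    - [0,0,0]
    - [0,0,0]
    - [0,0,0]
  offset:
    - [0.056,0.063,0]
    - [0,0,0]
    - [0,0,0]
    - [0,0,0]
    - [0,0,0]
    - [0,0,0]
    - [0,0,0]
  jaw: [-1,-1,0.3,0.3,0.3,0.3,0.3]

```text
time: 26.55
eef_pos: [663.9, -4.5, 204.6]
ee_rot: [-3.141, 0.001, -0.209]
contact_force: [0.1, 0.5, -0.1]
finger_gap: 0.654
```

Call:
apply_moves:
  rotation:
    - [0,0,0]
    - [0,0,0]
    - [0,0,0]
    - [0,0,0]
    - [0,0,0]
    - [0,0,0]
    - [0,0,0]
    - [0,0,0]
    - [0,0,0]
    - [0,0,0]
    - [0,0,0]
    - [0,0,0]
    - [0,0,0]
    - [0,0,0]
    - [0,0,0]
    - [0,0,0]
    - [0,0,0]
  offset:
    - [0,0,0.3]
    - [0,0,0.5]
    - [0,0,0.7]
    - [0,0,0.7]
    - [0,0,0.7]
    - [0,0,0.7]
    - [0,0,0.7]
    - [0,0,0.7]
    - [-0.4,-0.7,0]
    - [-0.5,-0.8,0]
    - [-0.5,-0.8,0]
    - [-0.5,-0.8,0]
    - [-0.5,-0.8,0]
    - [-0.5,-0.8,0]
    - [-0.5,-0.8,0]
    - [-0.5,-0.8,0]
    - [0,0,0]
  jaw: [0.3,0.3,0.3,0.3,0.3,0.3,0.3,0.3,0.3,0.3,0.3,0.3,0.3,0.3,0.3,0.3,0.3]

```text
time: 27.97
eef_pos: [585.1, -132.9, 306.5]
ee_rot: [3.141, -0.001, -0.212]
contact_force: [1.1, -0.2, -0.5]
finger_gap: 0.651
```

Run:
```python
from h import *
I={}
for n in("top","side"):
    im,d=arm.capture(n);I[n]=im
    m=np.zeros((420,560),bool);m[100:240,200:350]=1
    q=rp(cloud(n,d,m));k=(q[:,2]>252)&(q[:,2]<285)&(np.hypot(q[:,0],q[:,1])<95)&(np.hypot(q[:,0],q[:,1])>40);
    if k.any():print(n,k.sum(),q[k].mean(0),q[k].min(0),q[k].max(0),"angle",np.pi-np.arctan2(*q[k].mean(0)[[1,0]])+2*np.pi)
cv2.imwrite("pics/crop8.png",cv2.resize(np.hstack([I["side"][115:265,185:345,::-1],I["top"][105:255,235:395,::-1]]),None,fx=2.5,fy=2.5,interpolation=cv2.INTER_CUBIC))
```

```text
top 76 [ 32.21755883 -52.19666936 269.69432235] [ 22.05728062 -64.38739792 252.49092418] [ 43.31984605 -44.94035494 279.27513532] angle 10.442579015635832
side 68 [ 36.67385962 -51.88707134 266.39470157] [ 25.68680221 -63.6540862  252.4201952 ] [ 45.30211948 -44.1853168  277.00385171] angle 10.380298132034103
```

View pics/crop8.png

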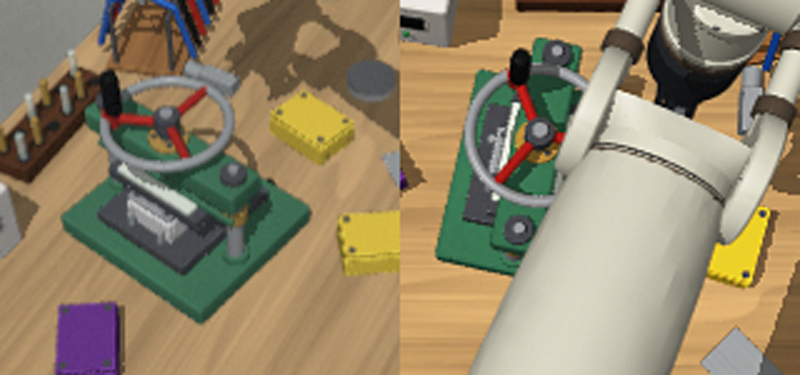

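```bash
python3 -c "
from station import arm
print(arm.read_state()['contact_force']);print(arm.close_job())"
```

```text
[0.05258017 0.07860257 0.40502984]
the job is handed in; nothing more can be done
None
```

The mould is fully home against both stop pins, the press is wound down about a quarter turn past contact, and the job is handed in at about 28 s.

**Mould:** I pushed it in slow small steps. It stopped against the pins, the contact force reached about 19 N, and I backed off. Depth readings put its front face at about x = -50 mm all the way across, which is home and square. I did not measure it again after winding. The last picture shows it still behind the pins.

**Wheel:** It started at about 3.2 rad. The handle force was steady at about 9 N, then rose. Fits to the force readings put first contact at 8.83 to 8.90 rad, with about ±0.08 rad of noise.
- I stopped at 10.44 rad, which is 1.54 to 1.61 rad past contact, against 1.57 for a quarter turn.
- The baseline read lower than the nominal 9.7 N. Using the nominal value would put contact nearer 9.0 rad and make the extra turn slightly short.

**Last checks:** I eased the load off before letting go. The cameras then read the wheel at 10.38 to 10.44 rad, and the gripper was clear of everything with almost no force on it.

**Disagreements:** The real fingertips are about 37 mm short of the reported TCP. Because of that, my first push touched the mould too high, near its cover plate, and moved it about 9 mm with no more than about 15 N. I corrected for this using the depth pictures. The wheel centre from the arm's path was about 3 mm off the camera estimate.

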